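Slide-check filled jars for crusted bases

TASK

The three filled jars standing on the steel table look alike, but some may have dried spill crusted under the base, so before you lift any jar slide it standing a good hand's breadth (about 100 mm) across the bare steel and feel the drag: a clean glass base glides easily, a crusted one drags heavily. Stand every jar that glides upright in the cardboard carton tray ready for shipping, and every jar that drags upright in the shallow black food pan for rewashing. Set them down without dropping them or knocking any over, and leave the bowl, the label stack and the spray bottle where they are.

Things in the scene. Friction and masses are not known exactly. Their poses are not given: they have to be found in the camera images.
- jar_1: Jar 1; one of three filled glass preserve jars that look exactly alike: straight round glass body 66 mm across up to 49 mm height, black twist-off lid 63 mm across above it, 66 mm tall over all, about 0.40 kg. Origin: centre of the underside, z up. Its base may be clean or crusted; that cannot be seen, and the numbers say nothing about it
- jar_2: Jar 2; one of three filled glass preserve jars that look exactly alike: straight round glass body 66 mm across up to 49 mm height, black twist-off lid 63 mm across above it, 66 mm tall over all, about 0.40 kg. Origin: centre of the underside, z up. Its base may be clean or crusted; that cannot be seen, and the numbers say nothing about it
- jar_3: Jar 3; one of three filled glass preserve jars that look exactly alike: straight round glass body 66 mm across up to 49 mm height, black twist-off lid 63 mm across above it, 66 mm tall over all, about 0.40 kg. Origin: centre of the underside, z up. Its base may be clean or crusted; that cannot be seen, and the numbers say nothing about it
- steel_top (a point): A point on the bare steel table top, height 0, where the jars stand and slide. Friction on it (within 10 %): clean base 0.12, some 0.5 N drag on a jar pushed along under its own weight; crusted base 0.75, some 3 N; felt only while moving. Pushed at its lower half a jar slides upright; a crusted one pushed above 35 mm, or clamped hard and dragged, rocks and may tip or jam
- carton: Open corrugated cardboard tray that stays put, for the jars that glide: 290 mm (its x) by 200 mm (its y) outside, 45 mm high, walls and floor 4 mm thick, room for two rows of jars. Origin: centre of its underside, z up
- pan: Shallow black plastic food pan that stays put, for the jars that drag: 325 mm (its x) by 176 mm (its y) over the turned-out rim, 40 mm high; the well inside is 295 by 146 mm, floor 3 mm thick. Origin: centre of its underside, z up
- bowl: Bystander: white ceramic bowl, 124 mm across, 52 mm high. Origin: centre of its underside
- labels: Bystander: banded stack of kraft label cards, 90 mm (its x) by 150 mm (its y), 40 mm high. Origin: centre of its underside
- spray: Bystander: white spray bottle with grey trigger head, 84 mm across, 222 mm tall. Origin: centre of its underside
Things that resemble listed ones, but are neither listed nor needed, are in the scene too. Leave any blue or red look-alike of the jar_2 alone.

How it is judged:
At the end, for the whole second after the job is handed in: Every jar with a clean base stands in the carton tray and every jar with a crusted base stands in the black pan: each whole base on the inner floor within the walls, upright within 6 degrees, at rest and released (x of clean_base_a in the frame of carton between -0.112 and 0.112 m and y of clean_base_a in the frame of carton between -0.067 and 0.067 m and z of each of clean_base_a, clean_base_b in the frame of carton below 0.017 m and x of clean_base_b in the frame of carton between -0.112 and 0.112 m and y of clean_base_b in the frame of carton between -0.067 and 0.067 m and x of crusted_base in the frame of pan between -0.1215 and 0.1215 m and y of crusted_base in the frame of pan between -0.047 and 0.047 m and z of crusted_base in the frame of pan below 0.016 m and angle between each of jar_1, jar_2, jar_3's own z axis and vertical below 0.1 rad and linear speed of each of jar_1, jar_2, jar_3 below 0.02 m/s); the robot touches nothing.
It fails at once if a jar is lifted off the steel before it has been slid at least 60 mm from where it stood ((height (world z) of jar_1 above 0.01 m and distance of jar_1 from where it was at the start of the episode below 0.06 m) or (height (world z) of jar_2 above 0.01 m and distance of jar_2 from where it was at the start of the episode below 0.06 m) or (height (world z) of jar_3 above 0.01 m and distance of jar_3 from where it was at the start of the episode below 0.06 m)).
It fails at once if a jar is knocked over (leans more than 35 degrees) (angle between any of jar_1, jar_2, jar_3's own z axis and vertical above 0.61 rad).
It fails at once if a jar is dropped or flung (faster than 0.5 m/s, as after a fall of 13 mm, with no finger on it) ((linear speed of jar_1 above 0.5 m/s and contact force between the fingers and jar_1 below 0.02 N) or (linear speed of jar_2 above 0.5 m/s and contact force between the fingers and jar_2 below 0.02 N) or (linear speed of jar_3 above 0.5 m/s and contact force between the fingers and jar_3 below 0.02 N)).
It fails at once if the bowl, label stack or spray bottle is pushed aside by more than 40 mm or upset (distance of any of bowl, labels, spray from where it was at the start of the episode above 0.04 m or angle between any of bowl, labels, spray's own z axis and vertical above 0.35 rad).
It also fails if it takes over 72 s, if anything falls off the work surface, if the arm or the gripper's body presses on something with over 40 N, if the wrist force passes 120 N, or if a joint passes its speed limit or range.

ROBOT

A 6-joint arm with a two-finger parallel gripper is mounted at the origin on the work surface. World frame = base frame: x ahead of the robot, y to its left, z up, the work surface at z = 0. Lengths are in m, angles in rad, forces in N, time in s.
With the tool pointing down it reaches from about 0.35 to 0.775 m from the base axis. Payload 7.3 kg.
Tool frame: the origin (TCP) lies midway between the tips of the shut fingers; the grasp point (between the pads) lies 19 mm behind it (bot.grip_point_offset is the z of the grasp point in the tool frame, in m); z points along the fingers, y is the direction in which the jaws open and shut (so a half turn about z gives the same grasp; the last joint's range is limited). The gripper opens to 92 mm and grips with 3 to 60 N. Pads are 19 mm wide; open, the fingers measure 130 mm over their backs; the gripper's body (75 mm by 190 mm) begins 47 mm behind the grasp point.
Start: joints at [-1.37, 0.342, 1.524, -0, 1.275, -0.146], TCP at [0.178, -0.494, 0.227] pointing down, gripper open.
Joint ranges: [-2.53, 2.53], [-0.77, 2.02], [0.04, 2.7], [-1, 4.14], [0.28, 2.66], [-3.11, 3.11]. Speed limits (rad/s): [2.57, 2.57, 3.14, 3.14, 3.14, 3.14].

INTERFACE

Orientations are given as a 3x3 rotation matrix whose columns are the frame's x, y, z axes.
In Python, from cell import bot gives the robot as it stands. The module is installed in compiled form; this text tells all that it offers.
- The arm moves only by the tool play_rows, never from a script. Its argument "series" is a list of rows, each an object of numbers: "tx", "ty", "tz": the shift along the world's x, y, z in units of 25 mm (1.0 is 25 mm); "spin": the turn about the world's z in units of 6 degrees (1.0 is 6 degrees). In form: [{"tx": .., "ty": .., "tz": .., "spin": ..}, ...]. A call has 1 to 10 rows; each row shifts and turns the pose as measured when the row begins; what a row does not reach is not made up. A row lasts 1/12 s, in which the tool goes at most 41.7 mm and 7.16 degrees, less where a joint would pass 70% of its speed; a pose out of reach is approached as far as the arm can. A call is refused whole if a number of a shift passes 1 or a number of a turn 1, either way. A call with a gripper value outside its range is refused whole. "claw" is the closure, from 0 (fully open) to 1 (shut), set as the call begins (left out, the last holds). The fingers move at their own pace and stop on an object; "grip_force" is the grip in N (left out, the last holds). Time passes only in rows, so rows that do not move let the fingers close. It gives the time, the measured TCP pose, the force and the opening at its end, in the units of the state.
- bot.observe(): the state, without advancing time (a new reading comes with each control period).
- bot.read_camera(name): name is "scene" or "side" or "wrist"; returns the picture (400x640x3 uint8, red, green, blue); there is no depth.
- bot.camera_params(name): a dict with "intrinsics" (3x3 intrinsics, pixels), "R" (3x3) and "t" (3): a world point X has camera coordinates R X + t. Camera axes: x right, y down, z forward; pixel columns grow to the right and rows downward; lengths in m; the calibration is good to about 2 mm. The wrist camera is an equidistant fisheye: a pixel r from the principal point sees the ray r / f radians off the axis. A picture is of the moment at which its call begins: read the wrist's pose just before it. camera_params takes no time and is no camera call; for the wrist camera it gives the pose at the moment of the call.
- bot.sign_off(): hands the job in, once; it reports no verdict.
The state is a dict: "clock": time; "q": joint angles; "dq": joint speeds; "joint_efforts": joint torques, N m; "eef_pos": TCP position; "tool_rot": TCP orientation; "contact_force": force on the tool from outside, world axes, zero at the start; "wrist_torque": the same for the moment, N m; "grip_width": finger opening in m.
Only numpy, scipy, OpenCV 4.12 (cv2) and the standard library are available. Lean on these libraries where they do the work, as an engineer would, in place of code of your own. Each camera call takes 0.05 s, during which the arm holds its last target.

## Working session

There is one attempt and no reset: what is moved stays moved. The work goes in short steps, Python scripts to look and compute and a tool call to move; the robot and the scene stay as the last step left them, time stands still between calls to the robot, and variables do not carry over. Pictures are saved under pics/ and viewed, and the job is handed in when it is done.

Besides the shell and the picture viewer there is one more tool, called after "Call:" as name(argument=value, ...) on one line, values as JSON. play_rows: Moves the arm, as the interface text tells. Its arguments: {"type":"object","properties":{"series":{"type":"array"},"claw":{"type":"number"},"grip_force":{"type":"number"}},"required":["series"]}

```bash
mkdir -p pics
python3 - <<'E'
from cell import bot
import cv2
s=bot.observe();print(s)
for n in ["scene","side","wrist"]:
    p=bot.camera_params(n);print(n,p)
    cv2.imwrite(f"pics/{n}0.png",bot.read_camera(n)[:,:,::-1])
E
```

```text
{'clock': 0.0, 'q': array([-1.37002177e+00,  3.42736862e-01,  1.52497997e+00, -3.03734173e-05,
        1.27541437e+00, -1.45982560e-01]), 'dq': array([ 0.00188735,  0.00129775, -0.000796  , -0.00072029,  0.0004136 ,
       -0.00021481]), 'joint_efforts': array([-1.30491750e-03, -4.31244493e+01, -2.44221246e+01,  7.18543888e-02,
        5.60489588e-02, -1.29753853e-04]), 'eef_pos': array([ 0.17836195, -0.4933517 ,  0.22605056]), 'tool_rot': array([[ 9.40476769e-01,  3.39857816e-01, -3.35304888e-04],
       [ 3.39857926e-01, -9.40475590e-01,  1.50184958e-03],
       [ 1.95069256e-04, -1.52641066e-03, -9.99998816e-01]]), 'contact_force': array([-0.12697613, -0.69227154, -0.44275902]), 'wrist_torque': array([-0.019375  , -0.0130863 , -0.03201516]), 'grip_width': 0.09175135232024435}
scene {'intrinsics': array([[384.96516577,   0.        , 322.52299089],
       [  0.        , 384.96516577, 200.23113124],
       [  0.        ,   0.        ,   1.        ]]), 'R': array([[-0.87182145,  0.48940497,  0.02025178],
       [ 0.31410051,  0.59030453, -0.74355997],
       [-0.37585667, -0.64189044, -0.6683625 ]]), 't': array([ 0.46808576, -0.1370052 ,  1.37360233])}
side {'intrinsics': array([[451.0588578 ,   0.        , 319.63285915],
       [  0.        , 451.0588578 , 204.21335566],
       [  0.        ,   0.        ,   1.        ]]), 'R': array([[-0.99310079, -0.11713535,  0.00548894],
       [-0.07082558,  0.56185401, -0.82419889],
       [ 0.09345885, -0.81890133, -0.56627384]]), 't': array([0.54303466, 0.05818256, 1.10945421])}
wrist {'intrinsics': array([[309.70691629,   0.        , 325.33205625],
       [  0.        , 309.70691629, 198.06868231],
       [  0.        ,   0.        ,   1.        ]]), 'R': array([[ 0.33984321, -0.94048071, -0.00162   ],
       [-0.90564102, -0.3277174 ,  0.26910156],
       [-0.25361573, -0.0899852 , -0.96311044]]), 't': array([-0.5245139 , -0.03315732,  0.39018907])}
```

View pics/scene0.png

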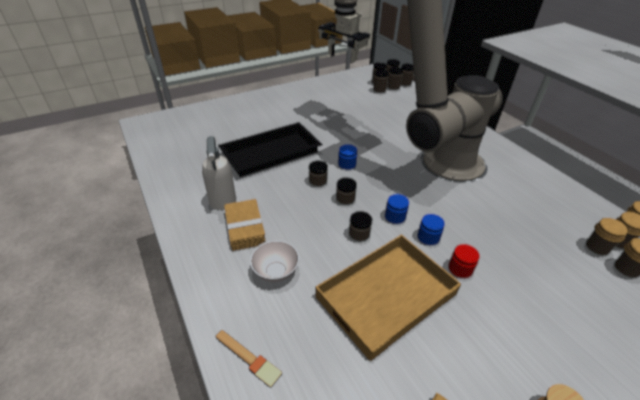

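View pics/side0.png

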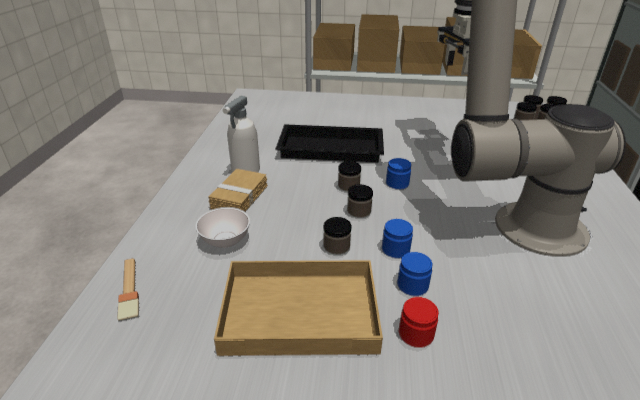

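View pics/wrist0.png

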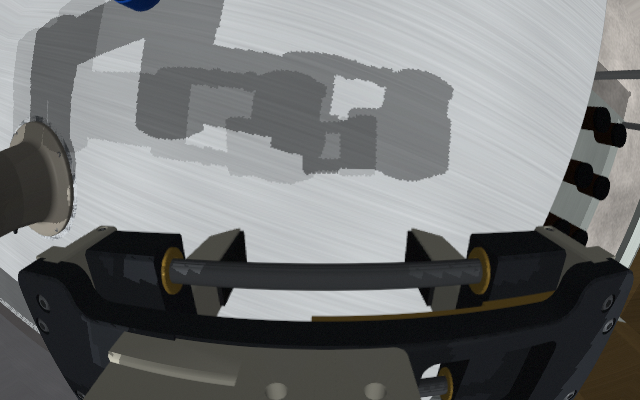

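The side view shows three black-lidded jars at (349,176), (360,201) and (337,236). The pan is at (332,143), the carton at (300,305), the bowl at (223,230), the labels at (239,190) and the spray bottle at (242,140). The look-alikes are blue at (399,173), (397,238) and (415,273), and red at (418,322).

```bash
cat > h.py <<'E'
import numpy as np, cv2
from cell import bot
def ray(n,u,v,z,p=None):
    p=p or bot.camera_params(n);K,R,t=p["intrinsics"],p["R"],p["t"]
    d=R.T@np.linalg.inv(K)@np.array([u,v,1.]);c=-R.T@t
    return (c+d*(z-c[2])/d[2])
def proj(n,X):
    p=bot.camera_params(n);x=p["R"]@np.array(X)+p["t"];x=p["intrinsics"]@x;return x[:2]/x[2]
def rect(n,im): # rectified top-down at table z, 1px=1mm ; 
    pass
E
python3 - <<'E'
from h import *
# dark components
for n,roi in [("scene",(140,245,295,380)),("side",(155,260,315,385))]:
    im=cv2.imread(f"pics/{n}0.png");hsv=cv2.cvtColor(im,cv2.COLOR_BGR2HSV)
    y0,y1,x0,x1=roi
    m=np.zeros(im.shape[:2],np.uint8)
    m[y0:y1,x0:x1]=((hsv[...,2]<110)&(hsv[...,1]<200)&~((hsv[...,0]>95)&(hsv[...,1]>120)))[y0:y1,x0:x1]*255
    k,lab,st,ce=cv2.connectedComponentsWithStats(m)
    for i in range(1,k):
        if st[i,4]>100:
            print(n,st[i],ce[i].round(1))
            # whole jar silhouette centroid ~ axis at z=.033
            print("   z.033:",ray(n,*ce[i],.033).round(4))
    cv2.imwrite(f"pics/crop_{n}.png",cv2.resize(im[120:270,190:440],None,fx=3.2,fy=3.2,interpolation=cv2.INTER_CUBIC))
E
```

```text
scene [ 295  140   85   48 1957] [334.2 159. ]
   z.033: [ 0.3939 -0.1747  0.033 ]
scene [332 177  25  29 556] [345.  191.6]
   z.033: [ 0.4515 -0.0119  0.033 ]
scene [345 211  28  32 656] [359.  226.7]
   z.033: [0.4963 0.1351 0.033 ]
side [ 315  155   67   63 1751] [353.3 182.1]
   z.033: [ 0.4674 -0.1027  0.033 ]
side [321 217  31  38 933] [336.4 235.8]
   z.033: [0.4927 0.1349 0.033 ]
```

View pics/crop_side.png

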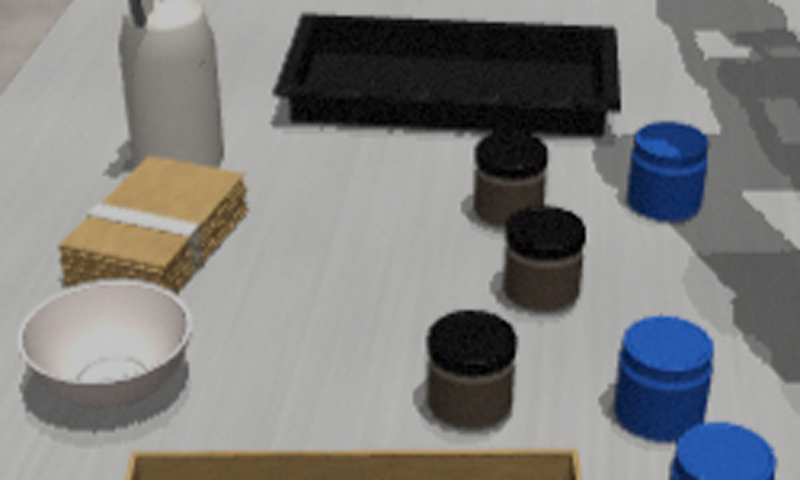

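View pics/crop_scene.png

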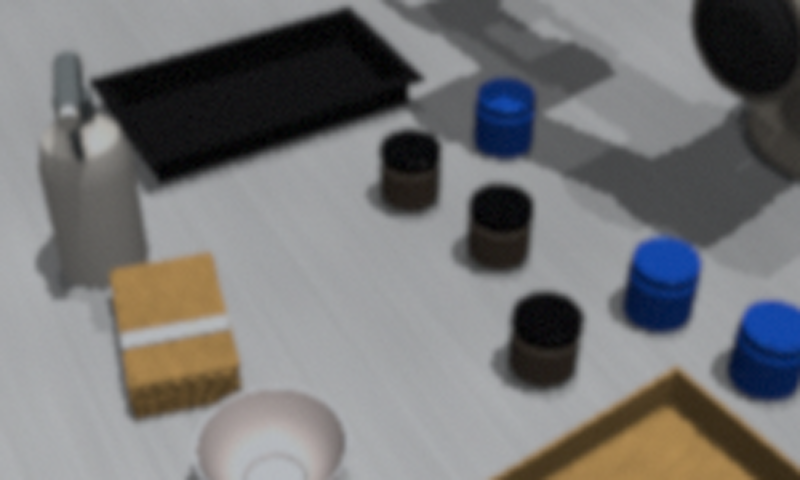

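```bash
python3 - <<'E'
from h import *
# single-jar silhouettes
def jar(n,box):
    im=cv2.imread(f"pics/{n}0.png");hsv=cv2.cvtColor(im,cv2.COLOR_BGR2HSV).astype(int)
    x0,y0,x1,y1=box
    m=np.zeros(im.shape[:2],np.uint8)
    m[y0:y1,x0:x1]=(hsv[...,2]<110)[y0:y1,x0:x1]*255
    k,lab,st,ce=cv2.connectedComponentsWithStats(m);i=1+np.argmax(st[1:,4])
    x,y,w,h,a=st[i];print(n,st[i],"ctr",ray(n,*ce[i],.033)[:2].round(4),"box",ray(n,x+(w-1)/2,y+(h-1)/2,.033)[:2].round(4))
jar("scene",(305,158,331,190));jar("scene",(332,172,360,208));jar("scene",(345,208,376,245))
jar("side",(335,161,366,185));jar("side",(346,183,376,218));jar("side",(315,215,355,256))
c=lambda x,y:(190+x/3.2,120+y/3.2)
print("pan side");
for q in [(305,15),(615,28),(620,107),(280,95)]: print(ray("side",*c(*q),.04)[:2].round(3))
print("pan scene")
for q in [(92,80),(350,8),(425,78),(162,183)]: print(ray("scene",*c(*q),.04)[:2].round(3))
print("carton side")
for q in [(231,262),(369,262),(380,344),(219,344)]: print(ray("side",*q,.045)[:2].round(3))
print("carton scene")
for q in [(317,292),(402,240),(459,287),(373,348)]: print(ray("scene",*q,.045)[:2].round(3))
print("bowl rim",ray("side",*c(105,330),.052),"labels")
for q in [(150,158),(246,175),(165,268),(62,245)]: print(ray("side",*c(*q),.04)[:2].round(3))
print("spray base",ray("side",*c(175,160),0))
print("blue")
for q in [(670,145),(667,345),(725,455)]: print(ray("side",*c(*q),.066)[:2].round(3))
print(ray("side",419,310,.066))
E
python3 - <<'E'
import cv2
im=cv2.imread("pics/side0.png");cv2.imwrite("pics/crop_c.png",cv2.resize(im[250:360,205:445],None,fx=3.2,fy=3.2,interpolation=cv2.INTER_CUBIC))
E
```

```text
scene [305 158  26  30 539] ctr [ 0.4798 -0.1333] box [ 0.4804 -0.1355]
scene [332 177  25  29 562] ctr [ 0.4513 -0.0121] box [ 0.4527 -0.0156]
scene [345 211  28  32 664] ctr [0.4961 0.1349] box [0.4972 0.1338]
side [337 161  29  24 550] ctr [ 0.482  -0.1526] box [ 0.4767 -0.1528]
side [346 183  27  35 822] ctr [ 0.4494 -0.0179] box [ 0.4483 -0.0177]
side [321 217  31  38 965] ctr [0.4927 0.1343] box [0.4937 0.1339]
pan side
[ 0.712 -0.427]
[ 0.392 -0.436]
[ 0.386 -0.265]
[ 0.704 -0.248]
pan scene
[ 0.716 -0.427]
[ 0.396 -0.433]
[ 0.39  -0.261]
[ 0.712 -0.22 ]
carton side
[0.701 0.264]
[0.417 0.228]
[0.393 0.434]
[0.663 0.467]
carton scene
[0.708 0.276]
[0.429 0.24 ]
[0.403 0.425]
[0.671 0.452]
bowl rim [0.75307501 0.14466135 0.052     ] labels
[ 0.793 -0.118]
[ 0.704 -0.1  ]
[0.736 0.046]
[0.826 0.025]
spray base [ 0.79168149 -0.18384962  0.        ]
blue
[ 0.346 -0.152]
[0.356 0.131]
[0.323 0.241]
[0.32607652 0.36859923 0.066     ]
```

View pics/crop_c.png

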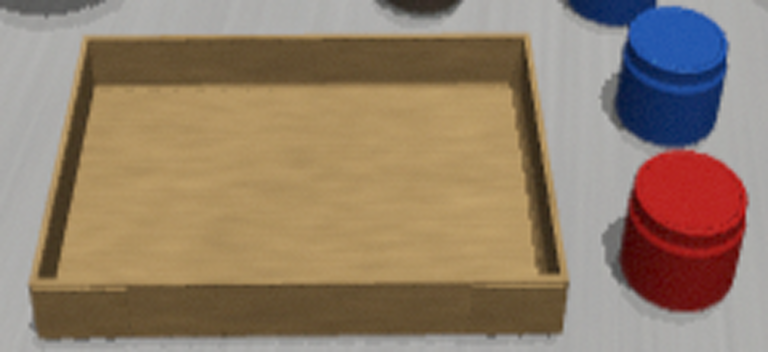

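Call:
play_rows(series=[{"tx": 0.8, "ty": 0.95, "spin": 1}, {"tx": 0.8, "ty": 0.95, "spin": 1}, {"tx": 0.8, "ty": 0.95, "spin": 1}, {"tx": 0.8, "ty": 0.95, "spin": 1}, {"tx": 0.8, "ty": 0.95, "spin": 1}, {"tx": 0.8, "ty": 0.95, "spin": 1}, {"tx": 0.8, "ty": 0.95, "spin": 1}, {"tx": 0.8, "ty": 0.95, "spin": 1}, {"tx": 0.8, "ty": 0.95, "spin": 1}, {"tx": 0.8, "ty": 0.95, "spin": 1}], claw=0)

```text
schema error: expected keys tx, ty, tz, spin
```

All keys are needed in every row.

Call:
play_rows(series=[{"tx": 0.8, "ty": 0.95, "tz": 0, "spin": 1}, {"tx": 0.8, "ty": 0.95, "tz": 0, "spin": 1}, {"tx": 0.8, "ty": 0.95, "tz": 0, "spin": 1}, {"tx": 0.8, "ty": 0.95, "tz": 0, "spin": 1}, {"tx": 0.8, "ty": 0.95, "tz": 0, "spin": 1}, {"tx": 0.8, "ty": 0.95, "tz": 0, "spin": 1}, {"tx": 0.8, "ty": 0.95, "tz": 0, "spin": 1}, {"tx": 0.8, "ty": 0.95, "tz": 0, "spin": 1}, {"tx": 0.8, "ty": 0.95, "tz": 0, "spin": 1}, {"tx": 0.8, "ty": 0.95, "tz": 0, "spin": 1}], claw=0)

```text
clock: 0.98
eef_pos: [0.3802, -0.2481, 0.2232]
tool_rot: [[0.14, 0.99, -0.004], [0.99, -0.14, 0.001], [0.0, -0.005, -1.0]]
contact_force: [-0.2, -0.7, -0.6]
grip_width: 0.0918
```

Call:
play_rows(series=[{"tx": 0.8, "ty": 0.9, "tz": -0.4, "spin": 0.7}, {"tx": 0.8, "ty": 0.9, "tz": -0.4, "spin": 0.5}, {"tx": 0.8, "ty": 0.9, "tz": -0.4, "spin": 0}, {"tx": 0.8, "ty": 0.9, "tz": -0.3, "spin": 0}, {"tx": 0.6, "ty": 0.6, "tz": 0, "spin": 0}, {"tx": 0, "ty": 0, "tz": 0, "spin": 0}, {"tx": 0, "ty": 0, "tz": 0, "spin": 0}])

```text
clock: 1.57
eef_pos: [0.4812, -0.1316, 0.183]
tool_rot: [[-0.006, 1.0, -0.005], [1.0, 0.006, 0.001], [0.001, -0.005, -1.0]]
contact_force: [0.3, -0.1, 0.3]
grip_width: 0.0917
```

```bash
cat >> h.py <<'E'
def wray(u,v,z,p):
    K=p["intrinsics"];x=(u-K[0,2])/K[0,0];y=(v-K[1,2])/K[1,1];th=np.hypot(x,y);s=np.sin(th)/max(th,1e-9)
    d=p["R"].T@np.array([x*s,y*s,np.cos(th)]);c=-p["R"].T@p["t"];return c+d*(z-c[2])/d[2]
E
python3 - <<'E'
from h import *
p=bot.camera_params("wrist");np.savez("w1.npz",**p);print(bot.observe()["eef_pos"],bot.observe()["tool_rot"].round(3))
cv2.imwrite("pics/wrist1.png",bot.read_camera("wrist")[:,:,::-1])
E
```

```text
[ 0.48117171 -0.13163221  0.18298258] [[-0.006  1.    -0.005]
 [ 1.     0.006  0.001]
 [ 0.001 -0.005 -1.   ]]
```

View pics/wrist1.png

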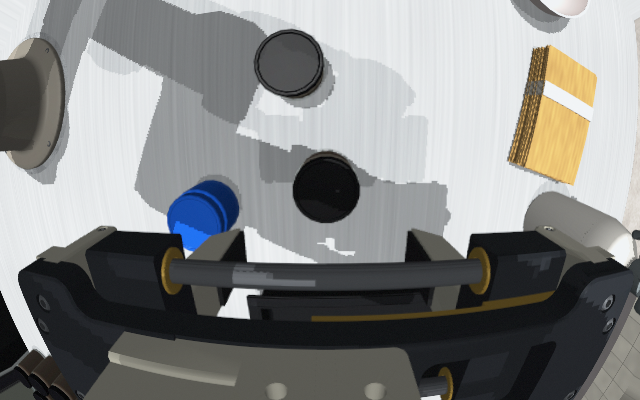

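The wrist view shows jar A's lid at about (326,188), jar B's lid at (289,63), and blue look-alike 1 to the left at (203,215).

Run:
```python
from h import *
p=dict(np.load("w1.npz"))
for q in [(326,190),(289,62),(200,222)]: print(wray(*q,.066,p).round(4))
im=cv2.imread("pics/wrist1.png");g=im.max(2)
for b in [(270,145,380,228),(240,20,340,110)]:
    x0,y0,x1,y1=b;m=np.zeros(g.shape,np.uint8);m[y0:y1,x0:x1]=(g<60)[y0:y1,x0:x1]*255
    cs,_=cv2.findContours(m,0,2);c=max(cs,key=cv2.contourArea);e=cv2.minEnclosingCircle(c);print(e,wray(*e[0],.066,p).round(4))
# carton corners refined
c=lambda x,y:(205+x/3.2,250+y/3.2)
P=np.array([ray("side",*c(*q),.045)[:2] for q in [(85,37),(530,35),(566,286),(32,286)]]);print(P.round(3),P.mean(0))
```

```text
[ 0.4817 -0.1282  0.066 ]
[ 0.4487 -0.0124  0.066 ]
[ 0.3557 -0.1616  0.066 ]
((326.5, 187.0), 35.59855270385742) [ 0.4822 -0.1253  0.066 ]
((289.1487731933594, 64.75206756591797), 35.51706314086914) [ 0.4488 -0.0149  0.066 ]
[[0.7   0.262]
 [0.414 0.225]
 [0.39  0.424]
 [0.673 0.459]] [0.54408244 0.3423745 ]
```

Call:
play_rows(series=[{"tx": 0, "ty": 0, "tz": -1, "spin": 0}, {"tx": 0, "ty": 0, "tz": -1, "spin": 0}, {"tx": 0, "ty": 0, "tz": -1, "spin": 0}, {"tx": 0, "ty": 0, "tz": -1, "spin": 0}, {"tx": 0, "ty": 0, "tz": -1, "spin": 0}, {"tx": 0, "ty": 0, "tz": -0.8, "spin": 0}, {"tx": 0, "ty": 0, "tz": -0.4, "spin": 0}, {"tx": 0, "ty": 0, "tz": 0, "spin": 0}])

```text
clock: 2.28
eef_pos: [0.4774, -0.1409, 0.0259]
tool_rot: [[0.005, 1.0, 0.003], [1.0, -0.005, -0.004], [-0.004, 0.003, -1.0]]
contact_force: [-1.8, 0.7, 1.1]
grip_width: 0.0918
```

Call:
play_rows(series=[{"tx": 0.08, "ty": 0.2, "tz": -0.3, "spin": 0}, {"tx": 0.08, "ty": 0.2, "tz": -0.3, "spin": 0}, {"tx": 0, "ty": 0, "tz": 0, "spin": 0}])

```text
clock: 2.53
eef_pos: [0.4814, -0.1327, 0.0113]
tool_rot: [[0.01, 1.0, 0.004], [1.0, -0.01, -0.005], [-0.005, 0.004, -1.0]]
contact_force: [0.4, -0.4, 0.3]
grip_width: 0.0917
```

Run:
```python
from h import *
o=bot.observe();print(o["eef_pos"],o["contact_force"],o["clock"])
a=bot.read_camera("side")[:,:,::-1];b=bot.read_camera("scene")[:,:,::-1]
print(bot.observe()["contact_force"],bot.observe()["eef_pos"])
cv2.imwrite("pics/p2.png",np.hstack([cv2.resize(x,None,fx=3,fy=3,interpolation=2) for x in (a[110:250,290:420],b[120:260,270:400])]))
```

```text
[ 0.48137838 -0.13267983  0.01127322] [ 0.35766526 -0.41749109  0.30858598] 2.5333
[-0.90276087  0.82476307  0.49081031] [ 0.48185082 -0.13313133  0.01216064]
```

View pics/p2.png

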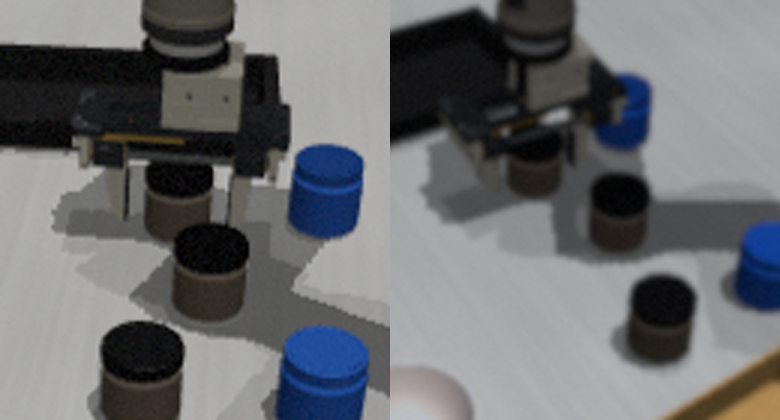

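The fingers straddle jar A, so I'll slide it in +x and read the force during the motion.

Call:
play_rows(series=[{"tx": 0.3, "ty": 0, "tz": -0.05, "spin": 0}, {"tx": 0.3, "ty": 0, "tz": 0, "spin": 0}])

```text
clock: 2.8
eef_pos: [0.4971, -0.1331, 0.0119]
tool_rot: [[0.009, 1.0, 0.006], [1.0, -0.009, -0.006], [-0.006, 0.006, -1.0]]
contact_force: [-1.7, -0.0, -1.3]
grip_width: 0.0918
```

Call:
play_rows(series=[{"tx": 0.3, "ty": 0, "tz": 0, "spin": 0}, {"tx": 0.3, "ty": 0, "tz": 0, "spin": 0}])

```text
clock: 2.97
eef_pos: [0.5141, -0.1332, 0.0126]
tool_rot: [[0.009, 1.0, 0.006], [1.0, -0.009, -0.007], [-0.007, 0.007, -1.0]]
contact_force: [-0.5, 0.5, -0.2]
grip_width: 0.0918
```

Call:
play_rows(series=[{"tx": 0.3, "ty": 0, "tz": 0, "spin": 0}])

```text
clock: 3.05
eef_pos: [0.5228, -0.1332, 0.0128]
tool_rot: [[0.009, 1.0, 0.007], [1.0, -0.008, -0.007], [-0.007, 0.007, -1.0]]
contact_force: [-0.9, 0.4, -0.0]
grip_width: 0.0918
```

Call:
play_rows(series=[{"tx": 0.3, "ty": 0, "tz": 0, "spin": 0}])

```text
clock: 3.13
eef_pos: [0.5314, -0.1332, 0.0129]
tool_rot: [[0.008, 1.0, 0.007], [1.0, -0.008, -0.007], [-0.007, 0.007, -1.0]]
contact_force: [-0.3, 0.9, 0.0]
grip_width: 0.0919
```

Call:
play_rows(series=[{"tx": 0.3, "ty": 0, "tz": 0, "spin": 0}])

```text
clock: 3.22
eef_pos: [0.5399, -0.1332, 0.0129]
tool_rot: [[0.008, 1.0, 0.007], [1.0, -0.008, -0.007], [-0.007, 0.007, -1.0]]
contact_force: [-0.6, 0.3, -0.3]
grip_width: 0.092
```

Call:
play_rows(series=[{"tx": 0.3, "ty": 0, "tz": 0, "spin": 0}])

```text
clock: 3.3
eef_pos: [0.5484, -0.1331, 0.0129]
tool_rot: [[0.008, 1.0, 0.007], [1.0, -0.008, -0.007], [-0.007, 0.007, -1.0]]
contact_force: [-0.8, -0.2, 0.3]
grip_width: 0.0921
```

Call:
play_rows(series=[{"tx": 0.3, "ty": 0, "tz": 0, "spin": 0}])

```text
clock: 3.38
eef_pos: [0.5568, -0.133, 0.0129]
tool_rot: [[0.008, 1.0, 0.007], [1.0, -0.008, -0.007], [-0.007, 0.007, -1.0]]
contact_force: [-0.6, -0.4, 0.6]
grip_width: 0.0914
```

Call:
play_rows(series=[{"tx": 0.3, "ty": 0, "tz": 0, "spin": 0}])

```text
clock: 3.47
eef_pos: [0.5651, -0.133, 0.0129]
tool_rot: [[0.008, 1.0, 0.007], [1.0, -0.008, -0.007], [-0.007, 0.007, -1.0]]
contact_force: [-0.1, -0.6, 0.9]
grip_width: 0.0923
```

Call:
play_rows(series=[{"tx": 0.3, "ty": 0, "tz": 0, "spin": 0}, {"tx": 0.3, "ty": 0, "tz": 0, "spin": 0}])

```text
clock: 3.63
eef_pos: [0.5817, -0.133, 0.0129]
tool_rot: [[0.008, 1.0, 0.007], [1.0, -0.008, -0.007], [-0.007, 0.007, -1.0]]
contact_force: [-0.1, -0.4, 0.3]
grip_width: 0.0918
```

Call:
play_rows(series=[{"tx": 0.3, "ty": 0, "tz": 0, "spin": 0}, {"tx": 0.2, "ty": 0, "tz": 0, "spin": 0}, {"tx": 0.1, "ty": 0, "tz": -0.1, "spin": 0}, {"tx": 0, "ty": 0, "tz": 0, "spin": 0}])

```text
clock: 3.97
eef_pos: [0.6004, -0.1331, 0.0102]
tool_rot: [[0.007, 1.0, 0.009], [1.0, -0.007, -0.008], [-0.007, 0.009, -1.0]]
contact_force: [-1.1, 0.8, -0.1]
grip_width: 0.0922
```

Run:
```python
from h import *
o=bot.observe();print(o["eef_pos"],o["contact_force"],o["clock"])
a=bot.read_camera("side")[:,:,::-1]
cv2.imwrite("pics/p3.png",cv2.resize(a[110:260,250:420],None,fx=4,fy=4,interpolation=2))
```

```text
[ 0.60041134 -0.13306237  0.0102385 ] [-1.06994412  0.7956604  -0.07055862] 3.9667
```

View pics/p3.png

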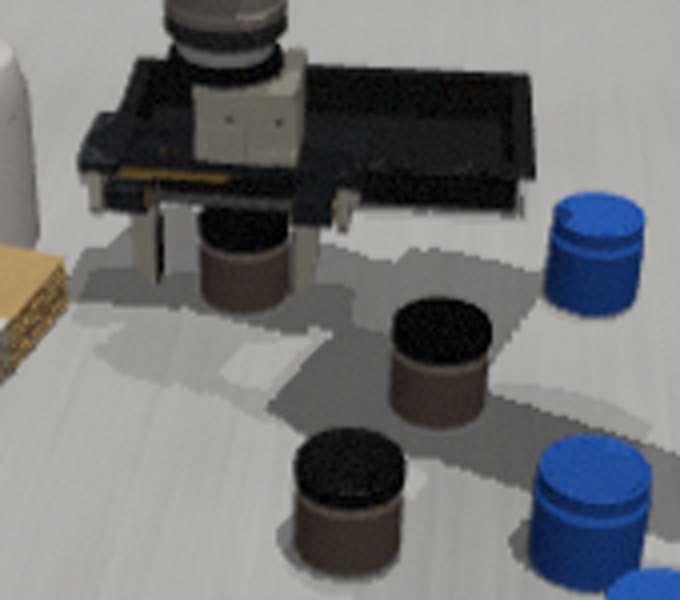

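A's drag averages about 0.5 N, so it glides and is clean. Grip, lift, and carry it to the carton.

Call:
play_rows(series=[{"tx": 0, "ty": 0, "tz": 0, "spin": 0}, {"tx": 0, "ty": 0, "tz": 0, "spin": 0}, {"tx": 0, "ty": 0, "tz": 0, "spin": 0}, {"tx": 0, "ty": 0, "tz": 0, "spin": 0}, {"tx": 0, "ty": 0, "tz": 0, "spin": 0}], claw=1, grip_force=25)

```text
clock: 4.43
eef_pos: [0.5985, -0.1329, 0.0101]
tool_rot: [[0.008, 1.0, 0.007], [1.0, -0.008, -0.007], [-0.007, 0.007, -1.0]]
contact_force: [0.2, 0.3, -0.3]
grip_width: 0.0656
```

Call:
play_rows(series=[{"tx": 0, "ty": 0, "tz": 0.3, "spin": 0}, {"tx": 0, "ty": 0, "tz": 0.6, "spin": 0}, {"tx": 0, "ty": 0, "tz": 0.8, "spin": 0}, {"tx": 0, "ty": 0, "tz": 0.8, "spin": 0}, {"tx": 0, "ty": 0, "tz": 0.8, "spin": 0}, {"tx": 0, "ty": 0, "tz": 0.8, "spin": 0}, {"tx": 0, "ty": 0, "tz": 0.4, "spin": 0}])

```text
clock: 5.02
eef_pos: [0.5934, -0.1312, 0.1228]
tool_rot: [[0.008, 1.0, -0.006], [1.0, -0.008, -0.002], [-0.002, -0.006, -1.0]]
contact_force: [0.7, -0.1, -3.3]
grip_width: 0.0657
```

Call:
play_rows(series=[{"tx": 0, "ty": 0.4, "tz": 0, "spin": 0}, {"tx": 0, "ty": 0.8, "tz": 0, "spin": 0}, {"tx": -0.1, "ty": 0.9, "tz": 0, "spin": 0}, {"tx": -0.1, "ty": 0.9, "tz": 0, "spin": 0}, {"tx": -0.1, "ty": 0.9, "tz": 0, "spin": 0}, {"tx": -0.1, "ty": 0.9, "tz": 0, "spin": 0}, {"tx": -0.1, "ty": 0.9, "tz": 0, "spin": 0}, {"tx": -0.1, "ty": 0.9, "tz": 0, "spin": 0}, {"tx": -0.1, "ty": 0.9, "tz": 0, "spin": 0}, {"tx": -0.1, "ty": 0.9, "tz": 0, "spin": 0}])

```text
clock: 5.85
eef_pos: [0.5669, 0.0886, 0.1158]
tool_rot: [[0.016, 1.0, -0.015], [1.0, -0.016, -0.002], [-0.002, -0.015, -1.0]]
contact_force: [-0.1, 0.6, -4.2]
grip_width: 0.0656
```

Call:
play_rows(series=[{"tx": -0.1, "ty": 0.9, "tz": 0, "spin": 0.2}, {"tx": -0.1, "ty": 0.9, "tz": 0, "spin": 0.2}, {"tx": -0.1, "ty": 0.9, "tz": 0, "spin": 0.2}, {"tx": -0.1, "ty": 0.9, "tz": 0, "spin": 0.2}, {"tx": -0.1, "ty": 0.9, "tz": 0, "spin": 0.2}, {"tx": -0.1, "ty": 0.9, "tz": 0, "spin": 0.2}, {"tx": -0.1, "ty": 0.9, "tz": 0, "spin": 0}])

```text
clock: 6.43
eef_pos: [0.5393, 0.2583, 0.106]
tool_rot: [[-0.117, 0.993, -0.031], [0.993, 0.117, -0.006], [-0.002, -0.031, -1.0]]
contact_force: [1.0, 0.6, -4.7]
grip_width: 0.066
```

Call:
play_rows(series=[{"tx": 0, "ty": 0.9, "tz": 0, "spin": 0}, {"tx": 0.05, "ty": 0.9, "tz": 0, "spin": 0}, {"tx": 0.05, "ty": 0.9, "tz": 0, "spin": 0}, {"tx": 0.05, "ty": 0.9, "tz": 0, "spin": 0}, {"tx": 0.05, "ty": 0.7, "tz": 0, "spin": 0}, {"tx": 0.05, "ty": 0.4, "tz": 0, "spin": 0}, {"tx": 0, "ty": 0, "tz": 0, "spin": 0}, {"tx": 0, "ty": 0, "tz": 0, "spin": 0}])

```text
clock: 7.1
eef_pos: [0.5335, 0.3888, 0.0937]
tool_rot: [[-0.125, 0.991, -0.048], [0.992, 0.125, -0.011], [-0.005, -0.049, -0.999]]
contact_force: [0.1, -1.3, -3.9]
grip_width: 0.066
```

Run:
```python
from h import *
p=bot.camera_params("wrist");np.savez("w4.npz",**p)
cv2.imwrite("pics/wrist4.png",bot.read_camera("wrist")[:,:,::-1])
o=bot.observe();print(o["eef_pos"],o["tool_rot"].round(3),o["contact_force"],o["clock"])
```

```text
[0.53338765 0.38853075 0.09365944] [[-0.125  0.991 -0.049]
 [ 0.992  0.124 -0.011]
 [-0.005 -0.05  -0.999]] [ 0.04439602 -0.2724242  -3.37485258] 7.15
```

View pics/wrist4.png

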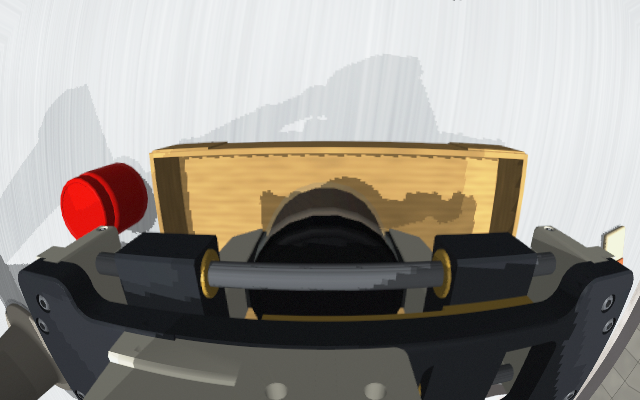

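The wrist view shows the jar gripped over the carton. The carton's +y rim corners are at (152,152) and (526,154), and the red look-alike is clear at (105,200).

Run:
```python
from h import *
p=dict(np.load("w4.npz"))
for q in [(152,152),(526,154)]: print(wray(*q,.045,p).round(4))
```

```text
[0.393  0.4209 0.045 ]
[0.6748 0.458  0.045 ]
```

Call:
play_rows(series=[{"tx": 0.1, "ty": -0.05, "tz": -0.5, "spin": 0}, {"tx": 0.1, "ty": -0.05, "tz": -0.6, "spin": 0}, {"tx": 0, "ty": 0, "tz": -0.6, "spin": 0}, {"tx": 0, "ty": 0, "tz": -0.5, "spin": 0}, {"tx": 0, "ty": 0, "tz": -0.2, "spin": 0}, {"tx": 0, "ty": 0, "tz": 0, "spin": 0}])

```text
clock: 7.65
eef_pos: [0.5399, 0.3782, 0.0283]
tool_rot: [[-0.118, 0.992, -0.049], [0.993, 0.117, -0.014], [-0.008, -0.051, -0.999]]
contact_force: [-0.0, 0.2, -4.0]
grip_width: 0.0655
```

Call:
play_rows(series=[{"tx": 0, "ty": 0, "tz": -0.2, "spin": 0}, {"tx": 0, "ty": 0, "tz": -0.15, "spin": 0}, {"tx": 0, "ty": 0, "tz": 0, "spin": 0}])

```text
clock: 7.9
eef_pos: [0.5409, 0.3765, 0.0192]
tool_rot: [[-0.116, 0.992, -0.049], [0.993, 0.115, -0.014], [-0.008, -0.05, -0.999]]
contact_force: [-0.6, -1.1, -4.6]
grip_width: 0.0657
```

Call:
play_rows(series=[{"tx": 0, "ty": 0, "tz": -0.1, "spin": 0}, {"tx": 0, "ty": 0, "tz": 0, "spin": 0}])

```text
clock: 8.07
eef_pos: [0.5414, 0.3766, 0.0173]
tool_rot: [[-0.116, 0.992, -0.048], [0.993, 0.115, -0.013], [-0.007, -0.049, -0.999]]
contact_force: [-0.4, 0.1, -4.5]
grip_width: 0.0655
```

Call:
play_rows(series=[{"tx": 0, "ty": 0, "tz": -0.1, "spin": 0}, {"tx": 0, "ty": 0, "tz": 0, "spin": 0}])

```text
clock: 8.23
eef_pos: [0.5421, 0.3772, 0.016]
tool_rot: [[-0.116, 0.992, -0.045], [0.993, 0.115, -0.012], [-0.006, -0.046, -0.999]]
contact_force: [0.2, -0.1, -3.5]
grip_width: 0.0654
```

Call:
play_rows(series=[{"tx": 0, "ty": 0, "tz": -0.08, "spin": 0}, {"tx": 0, "ty": 0, "tz": 0, "spin": 0}])

```text
clock: 8.4
eef_pos: [0.5429, 0.3779, 0.0158]
tool_rot: [[-0.116, 0.992, -0.043], [0.993, 0.116, -0.01], [-0.005, -0.044, -0.999]]
contact_force: [0.4, 0.2, -4.1]
grip_width: 0.0656
```

Call:
play_rows(series=[{"tx": 0, "ty": 0, "tz": -0.12, "spin": 0}, {"tx": 0, "ty": 0, "tz": -0.12, "spin": 0}, {"tx": 0, "ty": 0, "tz": 0, "spin": 0}])

```text
clock: 8.65
eef_pos: [0.5455, 0.3798, 0.0156]
tool_rot: [[-0.117, 0.993, -0.035], [0.993, 0.117, -0.006], [-0.002, -0.035, -0.999]]
contact_force: [-0.5, 0.2, -4.5]
grip_width: 0.0656
```

Call:
play_rows(series=[{"tx": -0.05, "ty": 0, "tz": -0.2, "spin": 0}, {"tx": -0.05, "ty": 0, "tz": -0.2, "spin": 0}])

```text
clock: 8.82
eef_pos: [0.5464, 0.3817, 0.0127]
tool_rot: [[-0.117, 0.993, -0.025], [0.993, 0.117, -0.001], [0.002, -0.025, -1.0]]
contact_force: [-7.3, -6.5, 36.7]
grip_width: 0.066
```

Contact felt. Ease off and release.

Call:
play_rows(series=[{"tx": 0, "ty": 0, "tz": 0.06, "spin": 0}, {"tx": 0, "ty": 0, "tz": 0, "spin": 0}])

```text
clock: 8.98
eef_pos: [0.5472, 0.3823, 0.0159]
tool_rot: [[-0.117, 0.993, -0.021], [0.993, 0.117, 0.001], [0.003, -0.021, -1.0]]
contact_force: [0.5, 0.6, -3.4]
grip_width: 0.0658
```

Call:
play_rows(series=[{"tx": 0, "ty": 0, "tz": 0, "spin": 0}, {"tx": 0, "ty": 0, "tz": 0, "spin": 0}, {"tx": 0, "ty": 0, "tz": 0, "spin": 0}, {"tx": 0, "ty": 0, "tz": 0, "spin": 0}], claw=0.1)

```text
clock: 9.32
eef_pos: [0.5468, 0.3822, 0.0142]
tool_rot: [[-0.117, 0.993, -0.023], [0.993, 0.117, 0.0], [0.003, -0.023, -1.0]]
contact_force: [0.5, 0.8, -0.4]
grip_width: 0.082
```

Now I'll lift clear and head for jar C at (0.494, 0.134).

Call:
play_rows(series=[{"tx": 0, "ty": 0, "tz": 0.5, "spin": 0}, {"tx": 0, "ty": 0, "tz": 0.9, "spin": 0}, {"tx": 0, "ty": 0, "tz": 1, "spin": 0}, {"tx": 0, "ty": 0, "tz": 1, "spin": 0}, {"tx": 0, "ty": 0, "tz": 1, "spin": 0}, {"tx": 0, "ty": 0, "tz": 1, "spin": 0}], claw=0)

```text
clock: 9.82
eef_pos: [0.542, 0.3795, 0.1493]
tool_rot: [[-0.117, 0.992, -0.037], [0.993, 0.117, -0.007], [-0.003, -0.037, -0.999]]
contact_force: [0.2, 0.5, 0.0]
grip_width: 0.0917
```

Call:
play_rows(series=[{"tx": -0.25, "ty": -0.9, "tz": 0.1, "spin": -0.2}, {"tx": -0.25, "ty": -0.9, "tz": 0.1, "spin": -0.2}, {"tx": -0.25, "ty": -0.9, "tz": 0.1, "spin": -0.2}, {"tx": -0.25, "ty": -0.9, "tz": 0.1, "spin": -0.2}, {"tx": -0.25, "ty": -0.9, "tz": 0.1, "spin": -0.2}, {"tx": -0.25, "ty": -0.9, "tz": 0, "spin": -0.2}, {"tx": -0.2, "ty": -0.9, "tz": 0, "spin": 0}, {"tx": -0.2, "ty": -0.9, "tz": 0, "spin": 0}, {"tx": 0, "ty": -0.9, "tz": 0, "spin": 0}, {"tx": 0, "ty": -0.9, "tz": 0, "spin": 0}])

```text
clock: 10.65
eef_pos: [0.4947, 0.1521, 0.1807]
tool_rot: [[0.008, 1.0, -0.013], [1.0, -0.007, 0.007], [0.007, -0.013, -1.0]]
contact_force: [-0.4, -0.7, 0.2]
grip_width: 0.092
```

Run:
```python
from h import *
a=bot.read_camera("side")[:,:,::-1]
cv2.imwrite("pics/side5.png",a)
p=bot.camera_params("wrist");np.savez("w5.npz",**p)
cv2.imwrite("pics/wrist5.png",bot.read_camera("wrist")[:,:,::-1])
o=bot.observe();print(o["eef_pos"],o["tool_rot"].round(3),o["contact_force"],o["clock"])
```

```text
[0.49501928 0.15050162 0.18080541] [[ 0.011  1.    -0.013]
 [ 1.    -0.011  0.006]
 [ 0.006 -0.013 -1.   ]] [-0.8123325   0.38091415 -0.17136812] 10.75
```

View pics/side5.png

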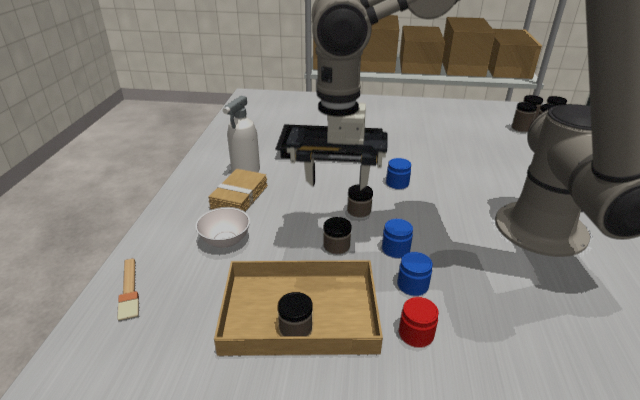

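View pics/wrist5.png

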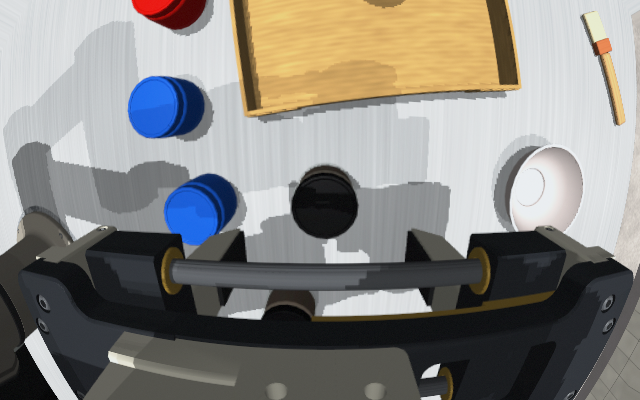

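The jar A stands upright in the carton at (295,315) in the side view. In the wrist view, jar C's lid is at (325,206).

Run:
```python
from h import *
p=dict(np.load("w5.npz"))
for q in [(325,204),(325,206)]: print(wray(*q,.066,p).round(4))
print(ray("side",295,303,.070))
```

```text
[0.4935 0.1398 0.066 ]
[0.4935 0.1379 0.066 ]
[0.54645024 0.38275636 0.07      ]
```

Call:
play_rows(series=[{"tx": 0, "ty": -0.1, "tz": -1, "spin": 0}, {"tx": 0, "ty": -0.1, "tz": -1, "spin": 0}, {"tx": 0, "ty": -0.1, "tz": -1, "spin": 0}, {"tx": 0, "ty": 0, "tz": -1, "spin": 0}, {"tx": 0, "ty": 0, "tz": -1, "spin": 0}, {"tx": 0, "ty": 0, "tz": -0.7, "spin": 0}, {"tx": 0, "ty": 0, "tz": -0.3, "spin": 0}, {"tx": 0, "ty": 0, "tz": 0, "spin": 0}])

```text
clock: 11.42
eef_pos: [0.499, 0.146, 0.0325]
tool_rot: [[0.013, 1.0, 0.002], [1.0, -0.013, 0.01], [0.01, 0.002, -1.0]]
contact_force: [-0.3, -0.4, 0.0]
grip_width: 0.0915
```

Call:
play_rows(series=[{"tx": -0.1, "ty": -0.2, "tz": -0.4, "spin": 0}, {"tx": -0.1, "ty": -0.2, "tz": -0.4, "spin": 0}, {"tx": 0, "ty": -0.1, "tz": -0.1, "spin": 0}, {"tx": 0, "ty": 0, "tz": 0, "spin": 0}])

```text
clock: 11.75
eef_pos: [0.497, 0.1353, 0.0134]
tool_rot: [[0.012, 1.0, 0.008], [1.0, -0.012, 0.012], [0.012, 0.008, -1.0]]
contact_force: [-0.3, -1.0, 1.0]
grip_width: 0.0922
```

Call:
play_rows(series=[{"tx": 0.3, "ty": 0, "tz": -0.05, "spin": 0}, {"tx": 0.3, "ty": 0, "tz": 0, "spin": 0}, {"tx": 0.3, "ty": 0, "tz": 0, "spin": 0}])

```text
clock: 12.0
eef_pos: [0.5208, 0.1361, 0.0146]
tool_rot: [[0.011, 1.0, 0.008], [1.0, -0.011, 0.012], [0.012, 0.008, -1.0]]
contact_force: [-2.3, 1.0, -1.1]
grip_width: 0.0919
```

Call:
play_rows(series=[{"tx": 0.3, "ty": 0, "tz": 0, "spin": 0}])

```text
clock: 12.08
eef_pos: [0.5293, 0.1363, 0.015]
tool_rot: [[0.011, 1.0, 0.009], [1.0, -0.011, 0.012], [0.012, 0.009, -1.0]]
contact_force: [-1.8, -0.4, -1.2]
grip_width: 0.0916
```

Call:
play_rows(series=[{"tx": 0.3, "ty": 0, "tz": 0, "spin": 0}])

```text
clock: 12.17
eef_pos: [0.5379, 0.1364, 0.0153]
tool_rot: [[0.011, 1.0, 0.009], [1.0, -0.011, 0.012], [0.012, 0.009, -1.0]]
contact_force: [-1.8, 0.0, -1.2]
grip_width: 0.0919
```

Call:
play_rows(series=[{"tx": 0.3, "ty": 0, "tz": 0, "spin": 0}])

```text
clock: 12.25
eef_pos: [0.5464, 0.1365, 0.0154]
tool_rot: [[0.011, 1.0, 0.009], [1.0, -0.011, 0.012], [0.012, 0.009, -1.0]]
contact_force: [-1.7, -0.8, -0.7]
grip_width: 0.0916
```

Call:
play_rows(series=[{"tx": 0.3, "ty": 0, "tz": 0, "spin": 0}])

```text
clock: 12.33
eef_pos: [0.5549, 0.1366, 0.0154]
tool_rot: [[0.011, 1.0, 0.009], [1.0, -0.011, 0.012], [0.012, 0.009, -1.0]]
contact_force: [-2.1, -0.6, -2.0]
grip_width: 0.0916
```

Call:
play_rows(series=[{"tx": 0.3, "ty": 0, "tz": 0, "spin": 0}])

```text
clock: 12.42
eef_pos: [0.5633, 0.1366, 0.0153]
tool_rot: [[0.011, 1.0, 0.009], [1.0, -0.011, 0.012], [0.012, 0.009, -1.0]]
contact_force: [-1.9, 0.3, -0.0]
grip_width: 0.0918
```

Call:
play_rows(series=[{"tx": 0.3, "ty": 0, "tz": 0, "spin": 0}])

```text
clock: 12.5
eef_pos: [0.5713, 0.1366, 0.0152]
tool_rot: [[0.011, 1.0, 0.008], [1.0, -0.011, 0.012], [0.012, 0.008, -1.0]]
contact_force: [-2.9, -0.3, 0.6]
grip_width: 0.0917
```

Call:
play_rows(series=[{"tx": 0.3, "ty": 0, "tz": 0, "spin": 0}])

```text
clock: 12.58
eef_pos: [0.5793, 0.1365, 0.0152]
tool_rot: [[0.011, 1.0, 0.007], [1.0, -0.011, 0.012], [0.012, 0.007, -1.0]]
contact_force: [-3.6, 0.1, 2.5]
grip_width: 0.0918
```

Call:
play_rows(series=[{"tx": 0.3, "ty": 0, "tz": -0.1, "spin": 0}])

```text
clock: 12.67
eef_pos: [0.5875, 0.1366, 0.0131]
tool_rot: [[0.011, 1.0, 0.007], [1.0, -0.011, 0.012], [0.012, 0.007, -1.0]]
contact_force: [-4.1, -0.5, 3.5]
grip_width: 0.0913
```

Call:
play_rows(series=[{"tx": 0.3, "ty": 0, "tz": -0.1, "spin": 0}])

```text
clock: 12.75
eef_pos: [0.5954, 0.1366, 0.0106]
tool_rot: [[0.011, 1.0, 0.006], [1.0, -0.011, 0.012], [0.012, 0.006, -1.0]]
contact_force: [-3.9, 1.2, 3.6]
grip_width: 0.0919
```

Call:
play_rows(series=[{"tx": 0.2, "ty": 0, "tz": -0.1, "spin": 0}])

```text
clock: 12.83
eef_pos: [0.6013, 0.1366, 0.0079]
tool_rot: [[0.011, 1.0, 0.006], [1.0, -0.011, 0.012], [0.012, 0.006, -1.0]]
contact_force: [-3.4, -0.3, 3.1]
grip_width: 0.0918
```

Call:
play_rows(series=[{"tx": 0, "ty": 0, "tz": -0.1, "spin": 0}, {"tx": 0, "ty": 0, "tz": 0, "spin": 0}, {"tx": 0, "ty": 0, "tz": 0, "spin": 0}])

```text
clock: 13.08
eef_pos: [0.6025, 0.1364, 0.0041]
tool_rot: [[0.012, 1.0, 0.007], [1.0, -0.012, 0.012], [0.012, 0.006, -1.0]]
contact_force: [-3.0, 0.1, 1.6]
grip_width: 0.092
```

Run:
```python
from h import *
o=bot.observe();print(o["eef_pos"],o["contact_force"],o["clock"])
a=bot.read_camera("side")[:,:,::-1]
cv2.imwrite("pics/p6.png",cv2.resize(a[140:300,190:420],None,fx=3,fy=3,interpolation=2))
```

```text
[0.602528   0.13644573 0.00411197] [-3.02350976  0.08813911  1.63061332] 13.0833
```

View pics/p6.png

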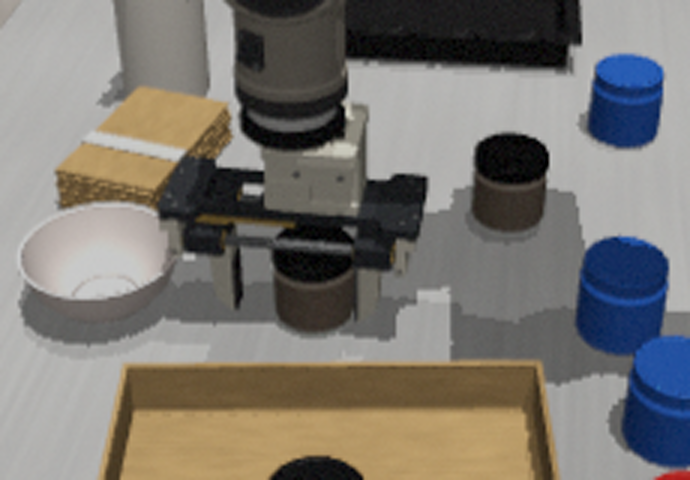

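Drag on C was 2–4 N, against about 0.5 N for A, so C is crusted. Grip it and carry it to the pan.

Call:
play_rows(series=[{"tx": 0, "ty": 0, "tz": 0.2, "spin": 0}, {"tx": 0, "ty": 0, "tz": 0, "spin": 0}, {"tx": 0, "ty": 0, "tz": 0, "spin": 0}])

```text
clock: 13.38
eef_pos: [0.6032, 0.1365, 0.0097]
tool_rot: [[0.011, 1.0, 0.009], [1.0, -0.011, 0.012], [0.012, 0.009, -1.0]]
contact_force: [-2.0, -0.4, -1.6]
grip_width: 0.0921
```

Call:
play_rows(series=[{"tx": 0, "ty": 0, "tz": 0, "spin": 0}, {"tx": 0, "ty": 0, "tz": 0, "spin": 0}, {"tx": 0, "ty": 0, "tz": 0, "spin": 0}, {"tx": 0, "ty": 0, "tz": 0, "spin": 0}, {"tx": 0, "ty": 0, "tz": 0, "spin": 0}, {"tx": 0, "ty": 0, "tz": 0, "spin": 0}], claw=1, grip_force=25)

```text
clock: 13.88
eef_pos: [0.6019, 0.1365, 0.0097]
tool_rot: [[0.011, 1.0, 0.007], [1.0, -0.011, 0.012], [0.012, 0.007, -1.0]]
contact_force: [-1.8, -0.0, -0.5]
grip_width: 0.0657
```

Call:
play_rows(series=[{"tx": 0, "ty": 0, "tz": 0.3, "spin": 0}, {"tx": 0, "ty": 0, "tz": 0.6, "spin": 0}, {"tx": 0, "ty": 0, "tz": 0.9, "spin": 0}, {"tx": 0, "ty": 0, "tz": 0.9, "spin": 0}, {"tx": 0, "ty": 0, "tz": 0.9, "spin": 0}, {"tx": 0, "ty": 0, "tz": 0.9, "spin": 0}, {"tx": 0, "ty": 0, "tz": 0.4, "spin": 0}])

```text
clock: 14.47
eef_pos: [0.6003, 0.1357, 0.1337]
tool_rot: [[0.012, 1.0, 0.002], [1.0, -0.012, 0.011], [0.011, 0.002, -1.0]]
contact_force: [-0.5, 0.6, -3.3]
grip_width: 0.0661
```

Call:
play_rows(series=[{"tx": 0, "ty": -0.4, "tz": 0, "spin": 0}, {"tx": 0, "ty": -0.8, "tz": 0, "spin": 0}, {"tx": -0.05, "ty": -0.9, "tz": 0, "spin": 0}, {"tx": -0.05, "ty": -0.9, "tz": 0, "spin": 0}, {"tx": -0.05, "ty": -0.9, "tz": 0, "spin": 0}, {"tx": -0.05, "ty": -0.9, "tz": 0, "spin": 0}, {"tx": -0.05, "ty": -0.9, "tz": 0, "spin": 0}, {"tx": -0.05, "ty": -0.9, "tz": 0, "spin": 0}, {"tx": -0.05, "ty": -0.9, "tz": 0, "spin": 0}, {"tx": -0.05, "ty": -0.9, "tz": 0, "spin": 0}])

```text
clock: 15.3
eef_pos: [0.5861, -0.0839, 0.1259]
tool_rot: [[0.005, 1.0, -0.003], [1.0, -0.005, 0.013], [0.013, -0.003, -1.0]]
contact_force: [0.1, 0.2, -3.6]
grip_width: 0.0658
```

Call:
play_rows(series=[{"tx": -0.1, "ty": -0.9, "tz": 0, "spin": 0}, {"tx": -0.1, "ty": -0.9, "tz": 0, "spin": 0}, {"tx": -0.1, "ty": -0.9, "tz": 0, "spin": 0}, {"tx": -0.1, "ty": -0.9, "tz": 0, "spin": 0}, {"tx": -0.1, "ty": -0.9, "tz": 0, "spin": 0}, {"tx": -0.1, "ty": -0.9, "tz": 0, "spin": 0}, {"tx": -0.1, "ty": -0.9, "tz": 0, "spin": 0}])

```text
clock: 15.88
eef_pos: [0.5605, -0.2535, 0.1145]
tool_rot: [[0.007, 1.0, -0.016], [1.0, -0.007, 0.017], [0.017, -0.016, -1.0]]
contact_force: [-0.3, 0.6, -3.6]
grip_width: 0.0653
```

Call:
play_rows(series=[{"tx": 0, "ty": -0.9, "tz": 0, "spin": 0}, {"tx": 0, "ty": -0.9, "tz": 0, "spin": 0}, {"tx": 0, "ty": -0.8, "tz": 0, "spin": 0}, {"tx": 0, "ty": -0.5, "tz": 0, "spin": 0}, {"tx": 0, "ty": 0, "tz": 0, "spin": 0}, {"tx": 0, "ty": 0, "tz": 0, "spin": 0}])

```text
clock: 16.38
eef_pos: [0.5528, -0.3422, 0.1045]
tool_rot: [[0.015, 1.0, -0.026], [1.0, -0.015, 0.021], [0.021, -0.027, -0.999]]
contact_force: [-0.7, 1.4, -4.0]
grip_width: 0.066
```

Run:
```python
from h import *
p=bot.camera_params("wrist");np.savez("w7.npz",**p)
a=bot.read_camera("wrist")[:,:,::-1];b=bot.read_camera("side")[:,:,::-1]
cv2.imwrite("pics/wrist7.png",a);cv2.imwrite("pics/side7.png",b)
o=bot.observe();print(o["eef_pos"],o["tool_rot"].round(3),o["contact_force"],o["clock"])
```

```text
[ 0.55312284 -0.34123257  0.10485519] [[ 0.014  1.    -0.026]
 [ 1.    -0.013  0.021]
 [ 0.021 -0.027 -0.999]] [-0.04277417  0.34093528 -4.5788778 ] 16.4833
```

View pics/wrist7.png

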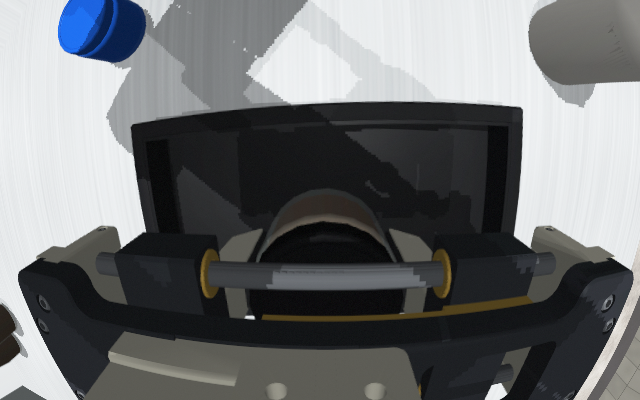

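View pics/side7.png

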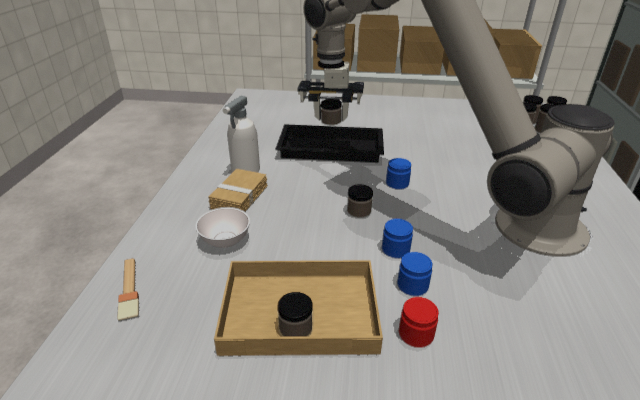

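In the wrist view the pan's +y rim corners are at (133,126) and (522,106), with the jar held above the well.

Run:
```python
from h import *
p=dict(np.load("w7.npz"))
A,B=[wray(*q,.04,p)[:2] for q in [(133,126),(522,106)]]
print(A,B); ex=(B-A)/np.linalg.norm(B-A); ey=np.array([-ex[1],ex[0]]); print(np.linalg.norm(B-A),ex,"ctr",(A+B)/2-.088*ey)
```

```text
[ 0.39186031 -0.26701204] [ 0.71174825 -0.25505674]
0.3201112623256174 [0.99930235 0.03734731] ctr [ 0.55509084 -0.348973  ]
```

Call:
play_rows(series=[{"tx": 0, "ty": -0.1, "tz": -0.5, "spin": 0}, {"tx": 0, "ty": 0, "tz": -0.7, "spin": 0}, {"tx": 0, "ty": 0, "tz": -0.7, "spin": 0}, {"tx": 0, "ty": 0, "tz": -0.6, "spin": 0}, {"tx": 0, "ty": 0, "tz": -0.4, "spin": 0}, {"tx": 0, "ty": 0, "tz": 0, "spin": 0}])

```text
clock: 16.98
eef_pos: [0.5546, -0.3376, 0.0276]
tool_rot: [[0.006, 1.0, -0.025], [1.0, -0.006, 0.021], [0.021, -0.025, -0.999]]
contact_force: [0.4, 1.4, -4.3]
grip_width: 0.0657
```

Call:
play_rows(series=[{"tx": 0, "ty": -0.2, "tz": -0.2, "spin": 0}, {"tx": 0, "ty": -0.2, "tz": -0.2, "spin": 0}, {"tx": 0, "ty": 0, "tz": 0, "spin": 0}])

```text
clock: 17.23
eef_pos: [0.5554, -0.3472, 0.017]
tool_rot: [[0.004, 1.0, -0.025], [1.0, -0.003, 0.021], [0.021, -0.025, -0.999]]
contact_force: [-0.5, 0.4, -4.1]
grip_width: 0.0657
```

Call:
play_rows(series=[{"tx": 0, "ty": 0, "tz": -0.12, "spin": 0}])

```text
clock: 17.32
eef_pos: [0.556, -0.348, 0.0148]
tool_rot: [[0.004, 1.0, -0.023], [1.0, -0.003, 0.02], [0.02, -0.023, -1.0]]
contact_force: [-0.1, 0.8, -4.0]
grip_width: 0.0655
```

Call:
play_rows(series=[{"tx": 0, "ty": 0, "tz": -0.12, "spin": 0}])

```text
clock: 17.4
eef_pos: [0.5559, -0.3483, 0.013]
tool_rot: [[0.004, 1.0, -0.023], [1.0, -0.004, 0.02], [0.019, -0.023, -1.0]]
contact_force: [-9.0, 6.9, 20.8]
grip_width: 0.0654
```

Call:
play_rows(series=[{"tx": 0, "ty": 0, "tz": -0.1, "spin": 0}])

```text
clock: 17.48
eef_pos: [0.5559, -0.3483, 0.013]
tool_rot: [[0.004, 1.0, -0.023], [1.0, -0.004, 0.019], [0.019, -0.023, -1.0]]
contact_force: [-8.0, 6.9, 20.2]
grip_width: 0.0655
```

Contact at 20 N. Release slowly, then lift away.

Call:
play_rows(series=[{"tx": 0, "ty": 0, "tz": 0, "spin": 0}, {"tx": 0, "ty": 0, "tz": 0, "spin": 0}, {"tx": 0, "ty": 0, "tz": 0, "spin": 0}, {"tx": 0, "ty": 0, "tz": 0, "spin": 0}], claw=0.1)

```text
clock: 17.82
eef_pos: [0.5579, -0.3503, 0.0175]
tool_rot: [[0.005, 1.0, -0.016], [1.0, -0.004, 0.014], [0.014, -0.016, -1.0]]
contact_force: [0.2, -0.2, 0.3]
grip_width: 0.0821
```

Call:
play_rows(series=[{"tx": 0, "ty": 0, "tz": 0.5, "spin": 0}, {"tx": 0, "ty": 0, "tz": 0.9, "spin": 0}, {"tx": 0, "ty": 0, "tz": 1, "spin": 0}, {"tx": 0, "ty": 0, "tz": 1, "spin": 0}, {"tx": 0, "ty": 0, "tz": 1, "spin": 0}, {"tx": 0, "ty": 0, "tz": 1, "spin": 0}, {"tx": 0, "ty": 0, "tz": 0.5, "spin": 0}], claw=0)

```text
clock: 18.4
eef_pos: [0.5561, -0.3489, 0.1726]
tool_rot: [[0.005, 1.0, -0.019], [1.0, -0.004, 0.017], [0.017, -0.02, -1.0]]
contact_force: [0.5, -0.1, 0.7]
grip_width: 0.0918
```

Call:
play_rows(series=[{"tx": -0.3, "ty": 0.9, "tz": 0.1, "spin": 0}, {"tx": -0.3, "ty": 0.9, "tz": 0.1, "spin": 0}, {"tx": -0.3, "ty": 0.9, "tz": 0.1, "spin": 0}, {"tx": -0.3, "ty": 0.9, "tz": 0.1, "spin": 0}, {"tx": -0.3, "ty": 0.9, "tz": 0.1, "spin": 0}, {"tx": -0.3, "ty": 0.9, "tz": 0.1, "spin": 0}, {"tx": -0.3, "ty": 0.9, "tz": 0.1, "spin": 0}, {"tx": -0.3, "ty": 0.9, "tz": 0, "spin": 0}, {"tx": -0.3, "ty": 0.9, "tz": 0, "spin": 0}, {"tx": -0.3, "ty": 0.9, "tz": 0, "spin": 0}])

```text
clock: 19.23
eef_pos: [0.481, -0.1219, 0.2073]
tool_rot: [[0.011, 1.0, 0.003], [1.0, -0.011, 0.002], [0.002, 0.003, -1.0]]
contact_force: [0.8, 0.0, 0.1]
grip_width: 0.0921
```

Call:
play_rows(series=[{"tx": -0.25, "ty": 0.9, "tz": 0, "spin": 0}, {"tx": -0.25, "ty": 0.9, "tz": -0.2, "spin": 0}, {"tx": -0.25, "ty": 0.9, "tz": -0.3, "spin": 0}, {"tx": -0.25, "ty": 0.7, "tz": -0.3, "spin": 0}, {"tx": -0.2, "ty": 0.3, "tz": -0.3, "spin": 0}, {"tx": 0, "ty": 0, "tz": 0, "spin": 0}, {"tx": 0, "ty": 0, "tz": 0, "spin": 0}])

```text
clock: 19.82
eef_pos: [0.4492, -0.0214, 0.1872]
tool_rot: [[0.006, 1.0, 0.015], [1.0, -0.006, -0.001], [-0.0, 0.015, -1.0]]
contact_force: [0.5, -0.1, 0.3]
grip_width: 0.0919
```

Run:
```python
from h import *
p=bot.camera_params("wrist");np.savez("w8.npz",**p)
a=bot.read_camera("wrist")[:,:,::-1]
cv2.imwrite("pics/wrist8.png",a)
o=bot.observe();print(o["eef_pos"],o["tool_rot"].round(3),o["contact_force"],o["clock"])
b=bot.read_camera("side")[:,:,::-1];cv2.imwrite("pics/side8.png",b)
g=a.max(2);m=np.zeros(g.shape,np.uint8);m[140:235,260:400]=(g<60)[140:235,260:400]*255
cs,_=cv2.findContours(m,0,2);c=max(cs,key=cv2.contourArea);e=cv2.minEnclosingCircle(c);print(e,wray(*e[0],.066,p).round(4))
```

```text
[ 0.44924508 -0.02161575  0.18717153] [[ 0.007  1.     0.015]
 [ 1.    -0.007 -0.   ]
 [-0.     0.015 -1.   ]] [ 0.26112177 -0.55274391  0.46407203] 19.8667
((320.7145080566406, 178.56935119628906), 34.834068298339844) [ 0.4474 -0.0083  0.066 ]
```

View pics/wrist8.png

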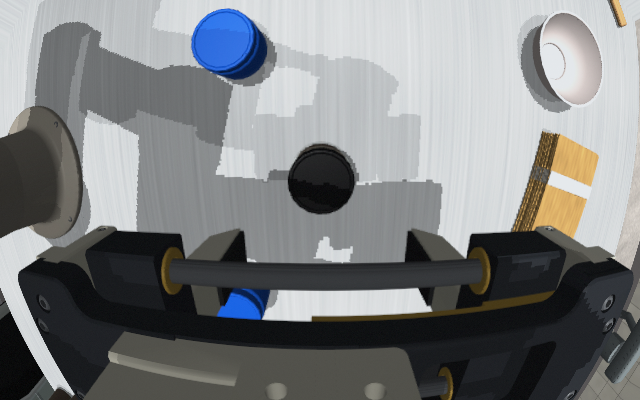

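View pics/side8.png

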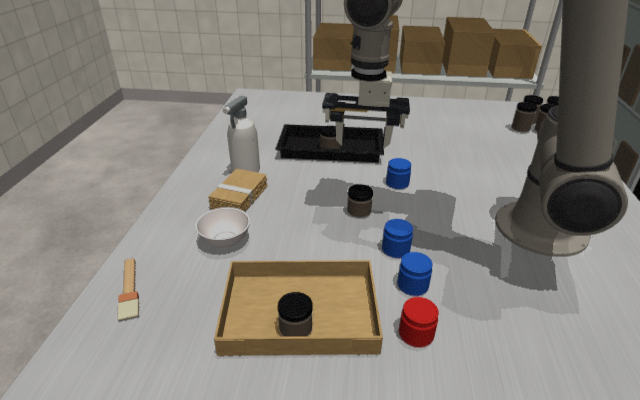

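Jar C stands in the pan at (329,139) in the side view. In the wrist view, jar B's lid is at (321,180), about (0.4485, -0.012) on the table. Descend.

Call:
play_rows(series=[{"tx": 0, "ty": 0.15, "tz": -1, "spin": 0}, {"tx": 0, "ty": 0.15, "tz": -1, "spin": 0}, {"tx": 0, "ty": 0.1, "tz": -1, "spin": 0}, {"tx": 0, "ty": 0, "tz": -1, "spin": 0}, {"tx": 0, "ty": 0, "tz": -1, "spin": 0}, {"tx": 0, "ty": 0, "tz": -0.7, "spin": 0}, {"tx": 0, "ty": 0, "tz": -0.4, "spin": 0}, {"tx": 0, "ty": 0, "tz": 0, "spin": 0}])

```text
clock: 20.58
eef_pos: [0.4583, -0.0198, 0.0342]
tool_rot: [[0.017, 0.999, 0.033], [1.0, -0.016, -0.006], [-0.005, 0.033, -0.999]]
contact_force: [-0.9, -0.3, -0.1]
grip_width: 0.0916
```

Call:
play_rows(series=[{"tx": -0.2, "ty": 0.15, "tz": -0.1, "spin": 0}, {"tx": -0.2, "ty": 0.15, "tz": -0.3, "spin": 0}, {"tx": 0, "ty": 0, "tz": -0.4, "spin": 0}, {"tx": 0, "ty": 0, "tz": -0.2, "spin": 0}, {"tx": 0, "ty": 0, "tz": 0, "spin": 0}])

```text
clock: 21.0
eef_pos: [0.4512, -0.0145, 0.0114]
tool_rot: [[0.021, 0.999, 0.039], [1.0, -0.02, -0.007], [-0.007, 0.039, -0.999]]
contact_force: [0.2, -0.3, 0.7]
grip_width: 0.0919
```

Call:
play_rows(series=[{"tx": 0.3, "ty": 0, "tz": -0.08, "spin": 0}, {"tx": 0.3, "ty": 0, "tz": 0, "spin": 0}, {"tx": 0.3, "ty": 0, "tz": -0.05, "spin": 0}])

```text
clock: 21.25
eef_pos: [0.4749, -0.0147, 0.0097]
tool_rot: [[0.021, 0.999, 0.04], [1.0, -0.021, -0.008], [-0.007, 0.04, -0.999]]
contact_force: [-1.2, -0.1, 0.2]
grip_width: 0.0918
```

Call:
play_rows(series=[{"tx": 0.3, "ty": 0, "tz": -0.02, "spin": 0}])

```text
clock: 21.33
eef_pos: [0.4836, -0.0148, 0.0096]
tool_rot: [[0.021, 0.999, 0.04], [1.0, -0.021, -0.008], [-0.007, 0.041, -0.999]]
contact_force: [-0.5, -0.7, 0.3]
grip_width: 0.0917
```

Call:
play_rows(series=[{"tx": 0.3, "ty": 0, "tz": 0, "spin": 0}])

```text
clock: 21.42
eef_pos: [0.4924, -0.0149, 0.0098]
tool_rot: [[0.021, 0.999, 0.041], [1.0, -0.021, -0.008], [-0.007, 0.041, -0.999]]
contact_force: [0.3, -1.0, -0.8]
grip_width: 0.092
```

Call:
play_rows(series=[{"tx": 0.3, "ty": 0, "tz": 0, "spin": 0}])

```text
clock: 21.5
eef_pos: [0.501, -0.0149, 0.0099]
tool_rot: [[0.021, 0.999, 0.041], [1.0, -0.021, -0.008], [-0.007, 0.042, -0.999]]
contact_force: [-1.3, 0.1, 0.1]
grip_width: 0.0916
```

Call:
play_rows(series=[{"tx": 0.3, "ty": 0, "tz": 0, "spin": 0}])

```text
clock: 21.58
eef_pos: [0.5097, -0.0149, 0.0099]
tool_rot: [[0.021, 0.999, 0.042], [1.0, -0.021, -0.008], [-0.007, 0.042, -0.999]]
contact_force: [-0.8, 0.1, -0.5]
grip_width: 0.0916
```

Call:
play_rows(series=[{"tx": 0.3, "ty": 0, "tz": 0, "spin": 0}])

```text
clock: 21.67
eef_pos: [0.5182, -0.0149, 0.0099]
tool_rot: [[0.021, 0.999, 0.042], [1.0, -0.021, -0.008], [-0.007, 0.042, -0.999]]
contact_force: [-0.5, 0.0, -0.5]
grip_width: 0.0917
```

Call:
play_rows(series=[{"tx": 0.3, "ty": 0, "tz": 0, "spin": 0}])

```text
clock: 21.75
eef_pos: [0.5265, -0.0148, 0.0099]
tool_rot: [[0.021, 0.999, 0.042], [1.0, -0.021, -0.008], [-0.007, 0.042, -0.999]]
contact_force: [-1.3, 0.6, 0.6]
grip_width: 0.0919
```

Call:
play_rows(series=[{"tx": 0.3, "ty": 0, "tz": 0, "spin": 0}])

```text
clock: 21.83
eef_pos: [0.5349, -0.0148, 0.0098]
tool_rot: [[0.021, 0.999, 0.042], [1.0, -0.021, -0.008], [-0.007, 0.042, -0.999]]
contact_force: [-0.6, -1.1, 0.1]
grip_width: 0.0917
```

Call:
play_rows(series=[{"tx": 0.3, "ty": 0, "tz": 0, "spin": 0}])

```text
clock: 21.92
eef_pos: [0.5432, -0.0148, 0.0098]
tool_rot: [[0.021, 0.999, 0.042], [1.0, -0.021, -0.008], [-0.007, 0.042, -0.999]]
contact_force: [-1.4, 0.5, -0.1]
grip_width: 0.0918
```

Call:
play_rows(series=[{"tx": 0.3, "ty": 0, "tz": 0, "spin": 0}])

```text
clock: 22.0
eef_pos: [0.5515, -0.0147, 0.0098]
tool_rot: [[0.021, 0.999, 0.042], [1.0, -0.021, -0.008], [-0.007, 0.042, -0.999]]
contact_force: [-0.5, 0.5, 0.6]
grip_width: 0.0919
```

B's drag averages about 0.7 N, so it glides. Finish the slide, then grip.

Call:
play_rows(series=[{"tx": 0.3, "ty": 0, "tz": 0, "spin": 0}, {"tx": 0.2, "ty": 0, "tz": 0, "spin": 0}, {"tx": 0.1, "ty": 0, "tz": 0, "spin": 0}, {"tx": 0, "ty": 0, "tz": 0, "spin": 0}])

```text
clock: 22.33
eef_pos: [0.5702, -0.0149, 0.0099]
tool_rot: [[0.021, 0.999, 0.043], [1.0, -0.021, -0.008], [-0.007, 0.043, -0.999]]
contact_force: [-1.1, 0.2, -0.3]
grip_width: 0.0915
```

Call:
play_rows(series=[{"tx": 0, "ty": 0, "tz": 0, "spin": 0}, {"tx": 0, "ty": 0, "tz": 0, "spin": 0}, {"tx": 0, "ty": 0, "tz": 0, "spin": 0}, {"tx": 0, "ty": 0, "tz": 0, "spin": 0}, {"tx": 0, "ty": 0, "tz": 0, "spin": 0}, {"tx": 0, "ty": 0, "tz": 0, "spin": 0}], claw=1, grip_force=25)

```text
clock: 22.83
eef_pos: [0.5688, -0.0147, 0.0095]
tool_rot: [[0.021, 0.999, 0.041], [1.0, -0.021, -0.008], [-0.007, 0.042, -0.999]]
contact_force: [0.1, -0.4, -1.5]
grip_width: 0.0662
```

Call:
play_rows(series=[{"tx": 0, "ty": 0, "tz": 0.3, "spin": 0}, {"tx": 0, "ty": 0, "tz": 0.6, "spin": 0}, {"tx": 0, "ty": 0, "tz": 0.9, "spin": 0}, {"tx": 0, "ty": 0, "tz": 0.9, "spin": 0}, {"tx": 0, "ty": 0, "tz": 0.9, "spin": 0}, {"tx": 0, "ty": 0, "tz": 0.9, "spin": 0}, {"tx": 0, "ty": 0, "tz": 0.4, "spin": 0}])

```text
clock: 23.42
eef_pos: [0.5629, -0.0139, 0.1333]
tool_rot: [[0.021, 0.999, 0.027], [1.0, -0.021, -0.006], [-0.005, 0.028, -1.0]]
contact_force: [0.3, 0.2, -3.6]
grip_width: 0.0664
```

Run:
```python
from h import *
o=bot.observe();print(o["eef_pos"],o["contact_force"],o["clock"])
a=bot.read_camera("side")[:,:,::-1]
cv2.imwrite("pics/p9.png",cv2.resize(a[100:350,210:460],None,fx=2.3,fy=2.3,interpolation=2))
```

```text
[ 0.56294823 -0.01389685  0.13332189] [ 0.34215029  0.18950259 -3.62744489] 23.4167
```

View pics/p9.png

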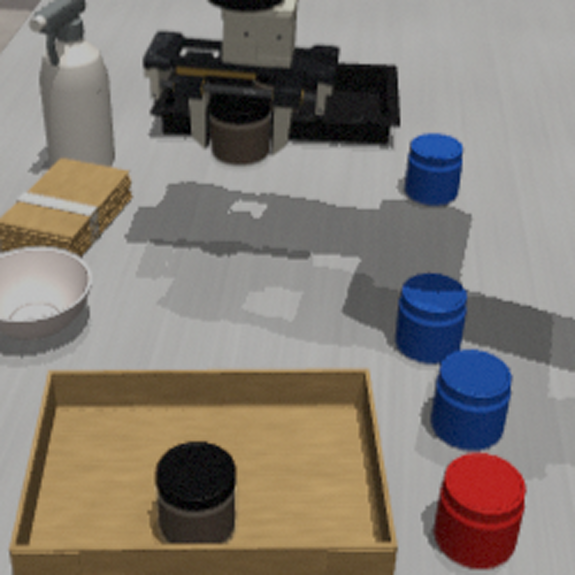

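Call:
play_rows(series=[{"tx": 0.05, "ty": 0.4, "tz": 0, "spin": 0}, {"tx": 0.1, "ty": 0.8, "tz": 0, "spin": 0}, {"tx": 0.15, "ty": 0.9, "tz": 0, "spin": 0.2}, {"tx": 0.15, "ty": 0.9, "tz": 0, "spin": 0.2}, {"tx": 0.15, "ty": 0.9, "tz": 0, "spin": 0.2}, {"tx": 0.15, "ty": 0.9, "tz": 0, "spin": 0.2}, {"tx": 0.15, "ty": 0.9, "tz": 0, "spin": 0.2}, {"tx": 0.15, "ty": 0.9, "tz": 0, "spin": 0.2}, {"tx": 0.15, "ty": 0.9, "tz": 0, "spin": 0.2}, {"tx": 0.15, "ty": 0.9, "tz": 0, "spin": 0}])

```text
clock: 24.3
eef_pos: [0.5906, 0.2063, 0.1245]
tool_rot: [[-0.125, 0.992, 0.013], [0.992, 0.125, -0.004], [-0.005, 0.012, -1.0]]
contact_force: [0.1, -0.3, -3.5]
grip_width: 0.0661
```

Call:
play_rows(series=[{"tx": 0.1, "ty": 0.9, "tz": 0, "spin": 0}, {"tx": 0.1, "ty": 0.9, "tz": 0, "spin": 0}, {"tx": 0.1, "ty": 0.8, "tz": 0, "spin": 0}, {"tx": 0.05, "ty": 0.6, "tz": 0, "spin": 0}, {"tx": 0, "ty": 0.3, "tz": 0, "spin": 0}, {"tx": 0, "ty": 0, "tz": 0, "spin": 0}, {"tx": 0, "ty": 0, "tz": 0, "spin": 0}])

```text
clock: 24.88
eef_pos: [0.5913, 0.307, 0.112]
tool_rot: [[-0.132, 0.991, -0.005], [0.991, 0.132, -0.007], [-0.006, -0.006, -1.0]]
contact_force: [-0.3, -0.3, -3.8]
grip_width: 0.0665
```

Call:
play_rows(series=[{"tx": 0, "ty": 0, "tz": -0.5, "spin": 0}, {"tx": 0, "ty": 0, "tz": -0.7, "spin": 0}, {"tx": 0, "ty": 0, "tz": -0.7, "spin": 0}, {"tx": 0, "ty": 0, "tz": -0.6, "spin": 0}, {"tx": 0, "ty": 0, "tz": -0.5, "spin": 0}, {"tx": 0, "ty": 0, "tz": -0.1, "spin": 0}, {"tx": 0, "ty": 0, "tz": 0, "spin": 0}])

```text
clock: 25.47
eef_pos: [0.5903, 0.2995, 0.0305]
tool_rot: [[-0.126, 0.992, -0.008], [0.992, 0.126, -0.01], [-0.009, -0.009, -1.0]]
contact_force: [0.7, 0.4, -3.6]
grip_width: 0.0663
```

Run:
```python
from h import *
o=bot.observe();print(o["eef_pos"],o["contact_force"],o["clock"])
a=bot.read_camera("side")[:,:,::-1]
cv2.imwrite("pics/p10.png",cv2.resize(a[190:360,200:400],None,fx=3.3,fy=3.3,interpolation=2))
```

```text
[0.59026254 0.2995455  0.03051604] [ 0.73028184  0.37672601 -3.64835173] 25.4667
```

View pics/p10.png

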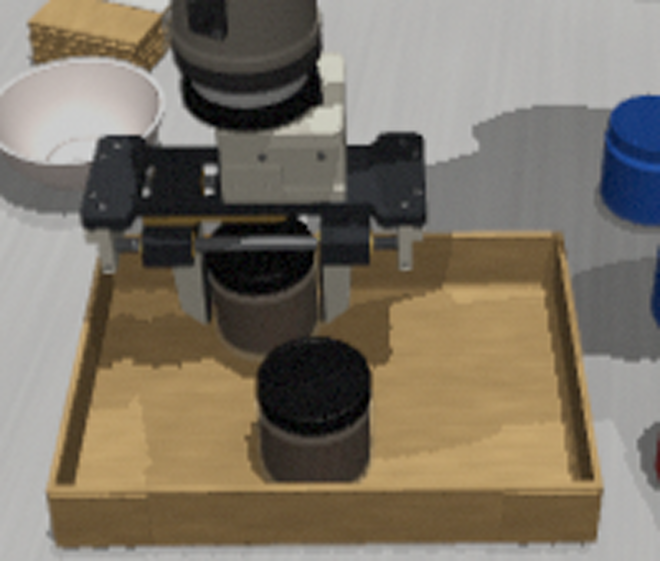

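Call:
play_rows(series=[{"tx": 0, "ty": 0.2, "tz": -0.25, "spin": 0}, {"tx": 0, "ty": 0.1, "tz": -0.2, "spin": 0}, {"tx": 0, "ty": 0, "tz": 0, "spin": 0}])

```text
clock: 25.77
eef_pos: [0.592, 0.3071, 0.0213]
tool_rot: [[-0.125, 0.992, -0.004], [0.992, 0.125, -0.009], [-0.008, -0.005, -1.0]]
contact_force: [0.8, -0.3, -4.9]
grip_width: 0.0666
```

Call:
play_rows(series=[{"tx": 0, "ty": 0, "tz": -0.12, "spin": 0}, {"tx": 0, "ty": 0, "tz": -0.1, "spin": 0}])

```text
clock: 25.93
eef_pos: [0.5927, 0.3079, 0.0166]
tool_rot: [[-0.125, 0.992, -0.002], [0.992, 0.125, -0.008], [-0.008, -0.003, -1.0]]
contact_force: [0.3, 0.4, -4.2]
grip_width: 0.0663
```

Call:
play_rows(series=[{"tx": 0, "ty": 0, "tz": -0.1, "spin": 0}])

```text
clock: 26.02
eef_pos: [0.5929, 0.3081, 0.0143]
tool_rot: [[-0.126, 0.992, -0.001], [0.992, 0.126, -0.008], [-0.008, -0.002, -1.0]]
contact_force: [-3.0, -1.1, 4.7]
grip_width: 0.0663
```

Call:
play_rows(series=[{"tx": 0, "ty": 0, "tz": -0.1, "spin": 0}])

```text
clock: 26.1
eef_pos: [0.5934, 0.3085, 0.0129]
tool_rot: [[-0.126, 0.992, 0.0], [0.992, 0.126, -0.007], [-0.007, -0.0, -1.0]]
contact_force: [-1.5, -0.9, 7.4]
grip_width: 0.066
```

On the floor with light contact. Release and lift.

Call:
play_rows(series=[{"tx": 0, "ty": 0, "tz": 0, "spin": 0}, {"tx": 0, "ty": 0, "tz": 0, "spin": 0}, {"tx": 0, "ty": 0, "tz": 0, "spin": 0}, {"tx": 0, "ty": 0, "tz": 0, "spin": 0}], claw=0.1)

```text
clock: 26.43
eef_pos: [0.595, 0.3091, 0.0149]
tool_rot: [[-0.126, 0.992, 0.005], [0.992, 0.126, -0.006], [-0.006, 0.004, -1.0]]
contact_force: [0.4, 0.0, 0.2]
grip_width: 0.082
```

Call:
play_rows(series=[{"tx": 0, "ty": 0, "tz": 0.4, "spin": 0}, {"tx": 0, "ty": 0, "tz": 0.9, "spin": 0}, {"tx": 0, "ty": 0, "tz": 1, "spin": 0}, {"tx": 0, "ty": 0, "tz": 1, "spin": 0}, {"tx": 0, "ty": 0, "tz": 1, "spin": 0}, {"tx": 0, "ty": 0, "tz": 1, "spin": 0}, {"tx": 0, "ty": 0, "tz": 0.5, "spin": 0}])

```text
clock: 27.02
eef_pos: [0.5921, 0.3076, 0.1663]
tool_rot: [[-0.125, 0.992, -0.001], [0.992, 0.125, -0.008], [-0.008, -0.002, -1.0]]
contact_force: [-0.3, 0.7, -0.4]
grip_width: 0.0829
```

Call:
play_rows(series=[{"tx": -0.6, "ty": -0.9, "tz": 0.3, "spin": 0}, {"tx": -0.6, "ty": -0.9, "tz": 0.3, "spin": 0}, {"tx": -0.6, "ty": -0.9, "tz": 0.3, "spin": 0}, {"tx": -0.6, "ty": -0.9, "tz": 0.3, "spin": 0}, {"tx": -0.6, "ty": -0.9, "tz": 0.3, "spin": 0}, {"tx": -0.6, "ty": -0.9, "tz": 0.3, "spin": 0}, {"tx": 0, "ty": -0.9, "tz": 0, "spin": 0}, {"tx": 0, "ty": -0.9, "tz": 0, "spin": 0}, {"tx": 0, "ty": 0, "tz": 0, "spin": 0}, {"tx": 0, "ty": 0, "tz": 0, "spin": 0}])

```text
clock: 27.85
eef_pos: [0.499, 0.1223, 0.2285]
tool_rot: [[-0.127, 0.992, 0.021], [0.992, 0.128, -0.003], [-0.005, 0.021, -1.0]]
contact_force: [1.1, 0.5, 0.3]
grip_width: 0.083
```

Run:
```python
from h import *
o=bot.observe();print(o["eef_pos"],o["contact_force"],o["clock"])
for n in("side","scene"): cv2.imwrite(f"pics/{n}11.png",bot.read_camera(n)[:,:,::-1])
```

```text
[0.49903399 0.12227797 0.22850552] [1.1299991  0.48415471 0.32552789] 27.85
```

View pics/side11.png

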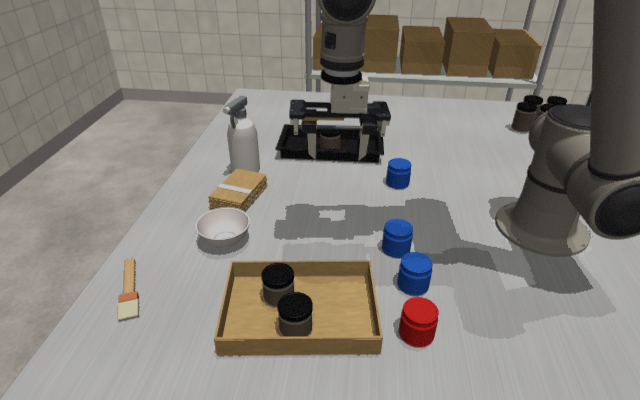

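View pics/scene11.png

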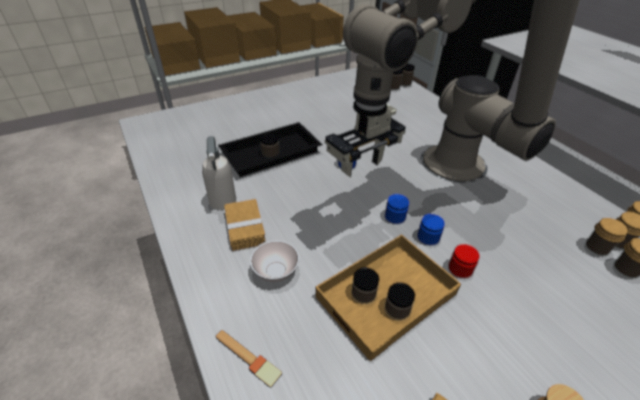

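Two jars stand in the carton, at (365,284) and (400,299) in the scene view, and one stands in the pan at (270,146). The bowl, labels and spray bottle are where they were, and the gripper is clear.

Run:
```python
from h import *
print("C",ray("scene",270,146,.036),"A",ray("scene",400,291,.07),"B",ray("scene",365,275,.07))
print(bot.sign_off())
```

```text
C [ 0.5575909  -0.34399603  0.036     ] A [0.54862897 0.37881981 0.07      ] B [0.59379175 0.30336072 0.07      ]
the job is handed in; nothing more can be done
None
```

All three jars are sorted and the job is handed in at about 28 s of the 72 s allowed; it gave no verdict.

| Jar (start position) | Slide | Drag felt | Result |
|---|---|---|---|
| Near the pan, (0.48, -0.13) | about 105 mm | about 0.5 N | clean, in the carton |
| Middle, (0.45, -0.01) | about 110 mm | about 0.7 N | clean, in the carton |
| Near the bowl, (0.49, 0.13) | about 95 mm | 2 N early, 3–4 N by the end | crusted, in the pan |

- **Placing:** the last side and scene pictures show the jars upright, two in the carton and one in the pan. All were released with the gripper well clear. By the camera each sits within the position limits; the closest is the middle jar, about 43–47 mm off centre across the carton against a limit of 67 mm. The pan jar is within about 10 mm of the pan's centre.
- **Bystanders:** the bowl, labels, spray bottle and look-alikes show no visible shift.
- **Force readings:** they scatter by about 0.7 N, so I judged on several readings taken during each slide. The crusted jar's early readings were lower than its later ones, but always well above the other two.
- **Set-down:** the first jar met the carton floor with about 37 N before I eased off; the crusted jar's contact was about 20 N and the middle jar's about 7 N.
- **Drift:** the tool's position and tilt wandered by up to 10 mm and 3 degrees during moves; I corrected the position before each slide and set-down, but tilt could not be commanded.

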